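# Brush out the colour beakers and pack them in the latched carry case

## Task

Pack up the colour beakers for the trip to the venue: with the long bottle brush, scrub out each beaker that is here, the light colours before the dark (yellow, then red, then blue), with two full strokes each, right down to the bottom, up to the rim and right down again, and at the end stand the brush back in its pot. Stand the beakers upright in the foam pockets of the carry case, one to a pocket, shut the lid fully, and only then turn both turnbuttons all the way across the straps. Do not disturb the sugar topper, gold paint, sprinkles or fine paintbrush.

Things in the scene. Friction and masses are not known exactly. Their poses are not given: they have to be found in the camera images.
- beaker_yellow: glazed stoneware colour beaker, yellow outside and white inside, a plain straight-sided round cup without handle: 64 mm outside diameter, 80 mm tall, walls 4 mm, floor 7 mm thick, about 0.2 kg. Origin at the centre of its underside, z up when it stands. It may be absent from the job.
- beaker_red: glazed stoneware colour beaker, red outside and white inside, a plain straight-sided round cup without handle: 64 mm outside diameter, 80 mm tall, walls 4 mm, floor 7 mm thick, about 0.2 kg. Origin at the centre of its underside, z up when it stands. It may be absent from the job.
- beaker_blue: glazed stoneware colour beaker, navy blue outside and white inside, a plain straight-sided round cup without handle: 64 mm outside diameter, 80 mm tall, walls 4 mm, floor 7 mm thick, about 0.2 kg. Origin at the centre of its underside, z up when it stands. It may be absent from the job.
- brush: bottle brush with white bristles and a green handle, 215 mm long, 0.07 kg, standing head down in its pot. Origin at the centre of the flat lower end of the head, z along the brush towards the handle. Bristles 47 mm across but soft: only the core, 32 mm across and 75 mm long, is stiff. Then a wire stem, and from 130 to 215 mm a round handle 18 mm in diameter.
- brush_tip (a point): centre of the lower end of the brush head (the brush's origin)
- brush_grip (a point): on the axis of the brush handle, 190 mm above the tip, 25 mm below the handle's top end: grip here from above
- brush_pot: white ceramic pot with a gold band that holds the brush, fixed to the worktop: 58 mm outside diameter, 50 mm inside, 100 mm tall, floor 8 mm thick. Origin at the centre of its underside.
- case: aluminium carry case, fixed to the worktop, open clamshell with dark foam inside. Base 150 mm deep (its x) by 350 mm wide (its y) and 50 mm high; origin at the centre of its underside, x towards the hinge at the back, z up. The foam's top is 41 mm above the underside and has three square pockets side by side, each 86 by 86 mm. The shut case is 100 mm high.
- pocket0 (a point): centre of the floor of the left foam pocket (6 mm above the case's underside), where a beaker's underside rests
- pocket1 (a point): centre of the floor of the middle foam pocket (6 mm above the case's underside), where a beaker's underside rests
- pocket2 (a point): centre of the floor of the right foam pocket (6 mm above the case's underside), where a beaker's underside rests
- lid (a joint): angle of the case lid, 50 mm deep, hinged along the top of the base's back wall: 0 fully shut, about 1.63 stands open, stop at 1.75. A friction hinge (0.55 N m) holds it wherever it is left, so it neither falls nor springs.
- lid_handle (a point): middle of the black bar handle on the lid's front: a round bar 10 mm in diameter and 100 mm long, parallel to the case's y and 40 mm out from the lid's front face. With the lid open it stands on top. It lies 190 mm in front of the hinge line and 42 mm above it when the lid is shut, and swings about it.
- lid_hinge (a point): middle of the lid's hinge line, which runs along the case's y, 75 mm behind the case's origin and 50 mm above its underside
- button_left (a joint): turn of the left brass turnbutton (at +y of the case) about its vertical pivot: 0 lies parallel to the case's front and clear of the lid, 1.571 points across the lid's steel keeper strap and holds the lid. Grows clockwise seen from above. Friction 0.05 N m. If it is across before the lid is down, the strap lands on it.
- button_right (a joint): turn of the right brass turnbutton (at -y of the case), as the left but growing anticlockwise seen from above
- button_left_fin (a point): middle of the upright grip fin on the left turnbutton, on the pivot, 73 mm above the worktop: fin 36 mm long, 8 mm thick, 24 mm high, lying along the blade (60 mm long, under the fin): along the case's y at joint 0, along its x at 1.571. The lid's front face is 45 mm behind the pivot.
- button_right_fin (a point): the same on the right turnbutton
- topper: sugar swing with two posts on a clay block 100 by 140 by 55 mm, 180 mm tall in all, at the back of the worktop; leave alone
- gold_paint: small bottle of gold paint, 31 mm in diameter, 60 mm tall; leave alone
- sprinkles: jar of sprinkles with a red lid, 56 mm in diameter, 85 mm tall; leave alone
- fine_brush: fine black paintbrush lying on the worktop, 190 mm long; leave alone
There are look-alikes about, which are no part of the job. Leave any green look-alike of the brush_pot alone. Leave any turquoise look-alike of the beaker_blue alone.

How it is judged:
By the outcome, as a careful person would: the job done as asked, in the order asked, and still so for the second after the job is handed in, with the robot touching nothing.
Of beaker_yellow, beaker_red, beaker_blue only 2 to 3 are there at a start; the rules pass over those that are not, and their reading is None.
At some moment in a run one of beaker_yellow, beaker_red, beaker_blue may be knocked a few centimetres aside while the robot is not near it.
It also fails if it takes over 210 s, if anything falls off the work surface, if the arm or the gripper's body presses on something with over 40 N, if the wrist force passes 120 N, or if a joint passes its speed limit or range.

## Robot

A 7-joint arm with a two-finger parallel gripper is mounted at the origin on the work surface. World frame = base frame: x ahead of the robot, y to its left, z up, the work surface at z = 0. Lengths are in m, angles in rad, forces in N, time in s.
With the tool pointing down it reaches from about 0.425 to 0.925 m from the base axis. Payload 6.8 kg.
Tool frame: the origin (TCP) lies midway between the tips of the shut fingers; the grasp point (between the pads) lies 19 mm behind it (r.grip_depth is the distance from the TCP to the grasp point, in m); z points along the fingers, y is the line along which they close (so a half turn about z gives the same grasp; the last joint's range is limited). The gripper opens to 85 mm and grips with 20 to 120 N. Pads are 22 mm wide; open, the fingers measure 114 mm over their backs; the gripper's body (76 mm by 85 mm) begins 54 mm behind the grasp point. The pads swing forward as they close: fully open they stand 13 mm farther back than shut.
Start: joints at [1.167, 0.477, 0.022, 1.555, -0.011, 1.109, -0.083], TCP at [0.197, -0.646, 0.231] pointing down, gripper open.
Joint ranges: [-2.96, 2.96], [-0.34, 2.1], [-1.41, 1.46], [0.24, 2.44], [-1.37, 4.51], [0.17, 1.92], [-2.96, 2.96]. Speed limits (rad/s): [2.39, 2.39, 3.14, 3.14, 3.14, 3.14, 3.14].

## Interface

Orientations are given as a rotation vector (axis times angle).
In Python, from bench import telemetry, grab_frame, calibration, order, silhouettes, r gives the robot as it stands.
- The arm moves only by the tool apply_moves, never from a script. Its argument "moves" is a list of rows, each a list of 7 numbers: the turn, a rotation vector about the tool's x, y, z scaled (see below), then the shift along the tool's x, y, z scaled (see below), then the opening, from -1 (shut) to 1 (fully open). A call has exactly 8 rows; each row shifts and turns the commanded pose from where the row before left it, along the tool's axes as they then stand; what a row does not reach is not made up. The controller multiplies each number of a shift by 1000 mm and each number of a turn by 6 degrees. A row lasts 1/12 s, in which the tool goes at most 41.7 mm and 7.16 degrees, less where a joint would pass 70% of its speed; a pose out of reach is approached as far as the arm can. A call with a number of a shift or a turn outside -1 to 1 is refused whole. A call with a gripper value outside its range is refused whole. The fingers move at their own pace and stop on an object; "grip_force" is the grip in N (left out, the last holds). Time passes only in rows, so rows that do not move let the fingers close, or fill a call up. It gives the time, the measured TCP pose, the force, the opening and the grip force at its end, in the units of the state.
- telemetry.get_obs(): the state, without advancing time (a new reading comes with each control period).
- grab_frame(name): name is "scene" or "top" or "wrist"; returns the picture (420x560x3 uint8, blue, green, red); there is no depth.
- calibration(name): a dict with "fx", "fy", "cx", "cy" (pixels), "world_from_camera" (4x4, takes a point from camera to world coordinates); the wrist camera has in their place "mount" (4x4, takes a point from camera to tool coordinates, whose origin is the TCP and whose axes are the flange's). Camera axes: x right, y down, z forward; pixel columns grow to the right and rows downward; lengths in m; the calibration is good to about 2 mm. A picture is of the moment at which its call begins: read the wrist's pose just before it. calibration takes no time and is no camera call.
- order.hand_in(): hands the job in; it is judged then, once.
Trained networks look in the newest picture that a camera, given by its name, has taken for a name from the list of things; names that differ only in an ending like _2 or _b are one class to them, and where a whole thing is asked for, a point or a joint stands for the part that bears it (a point fixed in the world has none). Each returns a list of dicts, best first, with "p" (0 to 1); they miss things now and then, are a little off and sometimes report something else, mostly with a low value. They report only what shows in the picture. A call takes as long as a camera call. They do not tell look-alikes from the thing itself.
- silhouettes(thing, camera): "mask" (420x560 bool, what is visible of it) and "extent" ([centre column, centre row, width, height] in pixels, round what is visible of it).
The state is a dict: "clock": time; "joints": joint angles; "qvel": joint speeds; "tau": joint torques, N m; "tcp_pos": TCP position; "orientation": TCP orientation; "contact_force": force on the tool from outside, world axes, zero at the start; "moment": the same for the moment, N m; "grip_width": finger opening in m; "gripper_force": force on a finger pad.
Only numpy, scipy, OpenCV 4.12 (cv2) and the standard library are available. Lean on these libraries where they do the work, as an engineer would, in place of code of your own. Each camera call takes 0.05 s, during which the arm holds its last target. There are 200 camera calls.

## Working session

There is one attempt and no reset: what is moved stays moved. The work goes in short steps, Python scripts to look and compute and a tool call to move; the robot and the scene stay as the last step left them, time stands still between calls to the robot, and variables do not carry over. Pictures are saved under pics/ and viewed, at most 14 in all, crops included, and the job is handed in when it is done.

Besides the shell and the picture viewer there is one more tool, called after "Emit:" as name(argument=value, ...), one argument or row to a line, values as JSON. apply_moves: Moves the arm, as the interface text tells. Its arguments: {"type":"object","properties":{"moves":{"type":"array"},"grip_force":{"type":"number"}},"required":["moves"]}

```bash
ls; mkdir -p pics
python3 - <<'E'
from bench import telemetry, grab_frame, calibration, r
import cv2,numpy as np
print({k:np.round(v,3).tolist() for k,v in telemetry.get_obs().items()})
for c in ("scene","top"):
    cv2.imwrite(f"pics/{c}0.png",grab_frame(c))
    print(c,{k:np.round(v,4).tolist() for k,v in calibration(c).items()})
print({k:np.round(v,4).tolist() for k,v in calibration("wrist").items()}, r.grip_depth)
E
```

```text
pics
{'clock': 0.0, 'joints': [1.167, 0.478, 0.022, 1.556, -0.011, 1.109, -0.083], 'qvel': [0.0, 0.001, -0.0, -0.001, 0.001, -0.001, -0.001], 'tau': [0.0, -59.643, 1.608, -28.119, 0.012, 0.009, -0.0], 'tcp_pos': [0.197, -0.645, 0.23], 'orientation': [-3.106, -0.463, 0.001], 'contact_force': [-0.439, 0.527, -0.109], 'moment': [-0.006, 0.001, 0.053], 'gripper_force': 0.0, 'grip_width': 0.086}
scene {'fx': 424.5624, 'fy': 424.5624, 'cx': 280.9283, 'cy': 209.6229, 'world_from_camera': [[-0.6712, 0.5429, -0.5047, 1.1085], [0.7411, 0.477, -0.4724, 0.6203], [-0.0158, -0.6911, -0.7226, 0.909], [0.0, 0.0, 0.0, 1.0]]}
top {'fx': 434.2854, 'fy': 434.2854, 'cx': 277.8201, 'cy': 209.3876, 'world_from_camera': [[-0.0197, -0.982, 0.1878, 0.3564], [-0.9996, 0.0157, -0.0225, 0.1118], [0.0191, -0.1881, -0.982, 1.0657], [0.0, 0.0, 0.0, 1.0]]}
{'fx': 307.2811, 'fy': 307.2811, 'cx': 279.0931, 'cy': 210.057, 'mount': [[0.0009, -0.9653, -0.2613, 0.0654], [1.0, 0.0009, 0.0001, 0.0005], [0.0001, -0.2613, 0.9653, -0.1417], [0.0, 0.0, 0.0, 1.0]]} 0.0187
```

View pics/scene0.png

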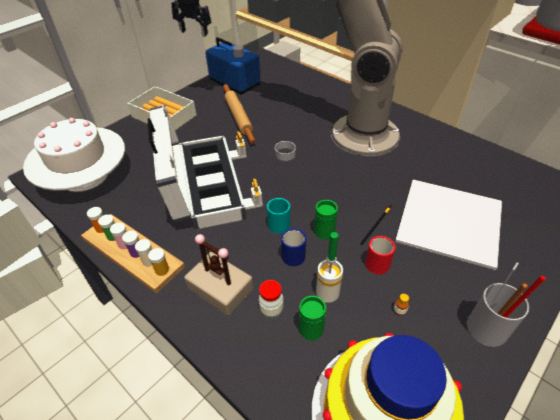

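View pics/top0.png

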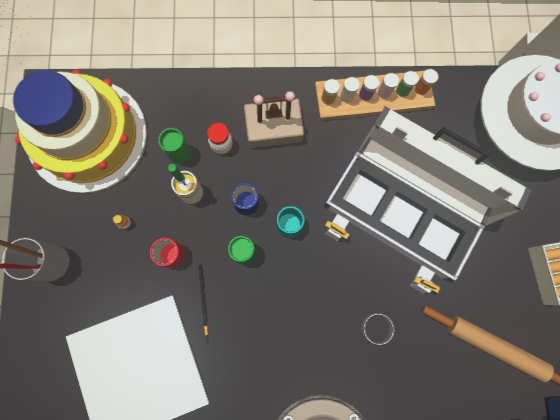

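```bash
cat > h.py <<'E'
import numpy as np, cv2
from scipy.optimize import minimize
from scipy.spatial.transform import Rotation as R
from bench import telemetry, grab_frame, calibration, silhouettes, r
def cam(c):
    k=calibration(c); K=np.array([[k["fx"],0,k["cx"]],[0,k["fy"],k["cy"]],[0,0,1]])
    if c=="wrist":
        o=telemetry.get_obs(); T=np.eye(4); T[:3,:3]=R.from_rotvec(o["orientation"]).as_matrix(); T[:3,3]=o["tcp_pos"]
        return K,T@np.array(k["mount"])
    return K,np.array(k["world_from_camera"])
def proj(C,P):
    K,T=C; q=(np.atleast_2d(P)-T[:3,3])@T[:3,:3]; q=q@K.T; return q[:,:2]/q[:,2:]
def ray(C,uv,z):
    K,T=C; d=T[:3,:3]@np.linalg.solve(K,[uv[0],uv[1],1]); return T[:3,3]+d*(z-T[2,3])/d[2]
a=np.linspace(0,2*np.pi,40)
def cyl(x,y,rad,h,z0=0):
    return np.array([[x+rad*np.cos(t),y+rad*np.sin(t),z] for t in a for z in (z0,z0+h)])
def fit(masks,rad,h,x0,z0=0):
    "masks: list of (C,mask); best x,y by IoU"
    def cost(p):
        s=0
        for C,m in masks:
            b=np.zeros(m.shape,np.uint8); cv2.fillConvexPoly(b,np.round(cv2.convexHull(proj(C,cyl(p[0],p[1],rad,h,z0)).astype(np.float32))*16).astype(np.int32),1,shift=4)
            b=b>0; s+=1-(b&m).sum()/max(1,(b|m).sum())
        return s/len(masks)
    q=minimize(cost,x0,method="Nelder-Mead",options=dict(initial_simplex=np.array(x0)+[[0,0],[.02,0],[0,.02]],xatol=1e-4)); return q.x,q.fun
def yaw():
    o=telemetry.get_obs(); return np.degrees(R.from_rotvec(o["orientation"]).as_euler("zyx")),o
E
python3 - <<'E'
from h import *
import pickle
CC={c:cam(c) for c in("scene","top")}
for c in CC: grab_frame(c)
out={}
for n in ["beaker_yellow","beaker_red","beaker_blue","brush","brush_pot","case","lid","lid_handle","button_left","button_right","topper","gold_paint","sprinkles","fine_brush"]:
    for c in CC:
        s=silhouettes(n,c); out[n,c]=s
        print(n,c,[(round(float(d["p"]),2),np.round(d["extent"]).astype(int).tolist()) for d in s[:4]])
pickle.dump(out,open("sil.pkl","wb"))
E
```

```text
beaker_yellow scene [(0.46, [401, 305, 18, 18])]
beaker_yellow top []
beaker_red scene [(0.23, [332, 254, 15, 46])]
beaker_red top [(0.69, [167, 252, 37, 32])]
beaker_blue scene [(0.67, [294, 244, 26, 38]), (0.61, [279, 215, 22, 36]), (0.61, [380, 255, 30, 39]), (0.43, [204, 164, 114, 127])]
beaker_blue top [(0.64, [244, 198, 24, 34]), (0.63, [289, 222, 31, 34]), (0.24, [426, 201, 205, 184])]
brush scene [(0.6, [332, 256, 19, 47])]
brush top [(0.6, [443, 166, 172, 112]), (0.57, [179, 180, 23, 28])]
brush_pot scene [(0.98, [328, 220, 24, 38]), (0.94, [330, 280, 25, 47]), (0.89, [310, 319, 32, 44]), (0.65, [333, 255, 16, 47])]
brush_pot top [(0.84, [172, 147, 31, 33]), (0.59, [187, 187, 30, 32]), (0.58, [240, 251, 26, 27])]
case scene [(0.74, [331, 256, 17, 48]), (0.56, [204, 168, 114, 128])]
case top [(0.95, [426, 201, 209, 184])]
lid scene [(0.96, [168, 164, 46, 118])]
lid top [(0.7, [180, 179, 23, 26]), (0.6, [443, 167, 173, 112])]
lid_handle scene [(0.86, [169, 164, 45, 115]), (0.73, [219, 274, 68, 78]), (0.32, [207, 166, 118, 124])]
lid_handle top [(0.91, [445, 171, 172, 115])]
button_left scene []
button_left top [(0.67, [428, 201, 206, 186]), (0.62, [336, 229, 20, 16])]
button_right scene [(0.54, [239, 139, 8, 15])]
button_right top [(0.52, [427, 286, 23, 21]), (0.42, [122, 224, 20, 18])]
topper scene [(0.58, [221, 274, 71, 83]), (0.51, [377, 226, 21, 29])]
topper top [(0.72, [272, 121, 60, 54])]
gold_paint scene [(0.5, [404, 304, 16, 22])]
gold_paint top [(0.76, [124, 221, 22, 17]), (0.67, [180, 177, 19, 29]), (0.39, [337, 228, 24, 18])]
sprinkles scene [(0.59, [271, 299, 28, 39])]
sprinkles top [(0.72, [218, 139, 22, 30])]
fine_brush scene [(0.64, [378, 226, 23, 31])]
fine_brush top [(0.71, [335, 229, 23, 19]), (0.49, [202, 305, 13, 78])]
```

```bash
cat > meas.py <<'E'
from h import *
import pickle
out=pickle.load(open("sil.pkl","rb")); CC={c:cam(c) for c in("scene","top")}
def pick(names,c,uv):
    best=None
    for n in names:
        for d in out[n,c]:
            e=d["extent"]
            if np.hypot(e[0]-uv[0],e[1]-uv[1])<12 and e[2]<60 and (best is None or d["p"]>best["p"]): best=d
    return best
for n,names,rad,h,s,t in [("red",["beaker_blue","beaker_red"],.032,.08,(380,255),(167,252)),("blue",["beaker_blue"],.032,.08,(294,244),(244,198)),("turq",["beaker_blue"],.032,.08,(279,215),(289,222)),("pot",["brush_pot"],.029,.1,(330,280),(187,187)),("greenA",["brush_pot"],.029,.1,(328,220),(240,251)),("greenB",["brush_pot"],.029,.1,(310,319),(172,147)),("gold",["gold_paint"],.0155,.06,(404,304),(124,221)),("sprk",["sprinkles"],.028,.085,(271,299),(218,139))]:
    m=[(CC[c],pick(names,c,uv)) for c,uv in(("scene",s),("top",t))]
    x0=ray(CC["top"],t,h/2)[:2]
    l=[]
    for M in ([m[0]],[m[1]],m):
        M=[(C,d["mask"]) for C,d in M if d]
        if M: q=fit(M,rad,h,x0); l.append((np.round(q[0],4).tolist(),round(q[1],2)))
    print(n,l)
E
python3 meas.py
python3 - <<'E'
import cv2
im=cv2.imread("pics/top0.png"); s=cv2.imread("pics/scene0.png")
a=cv2.resize(im[100:320,315:535],(600,600),interpolation=cv2.INTER_CUBIC)
b=cv2.resize(im[165:275,140:310],(680,440),interpolation=cv2.INTER_CUBIC)
cv2.imwrite("pics/c1.png",a);cv2.imwrite("pics/c2.png",b)
E
```

```text
red [([0.453, 0.3469], np.float64(0.08)), ([0.4531, 0.3488], np.float64(0.06)), ([0.453, 0.3487], np.float64(0.08))]
blue [([0.5818, 0.1672], np.float64(0.07)), ([0.578, 0.167], np.float64(0.1)), ([0.5802, 0.1662], np.float64(0.09))]
turq [([0.5235, 0.0609], np.float64(0.08)), ([0.5217, 0.0614], np.float64(0.06)), ([0.5226, 0.0624], np.float64(0.08))]
pot [([0.6102, 0.3023], np.float64(0.2)), ([0.6062, 0.3043], np.float64(0.29)), ([0.6067, 0.3024], np.float64(0.26))]
greenA [([0.4585, 0.1748], np.float64(0.11)), ([0.4562, 0.1761], np.float64(0.17)), ([0.4562, 0.1731], np.float64(0.14))]
greenB [([0.7138, 0.3348], np.float64(0.06)), ([0.712, 0.3371], np.float64(0.05)), ([0.7122, 0.3368], np.float64(0.07))]
gold [([0.5411, 0.4666], np.float64(0.3)), ([0.5314, 0.4628], np.float64(0.26)), ([0.5323, 0.4644], np.float64(0.29))]
sprk [([0.7343, 0.23], np.float64(0.1)), ([0.729, 0.2286], np.float64(0.15)), ([0.7337, 0.2293], np.float64(0.13))]
```

View pics/c1.png

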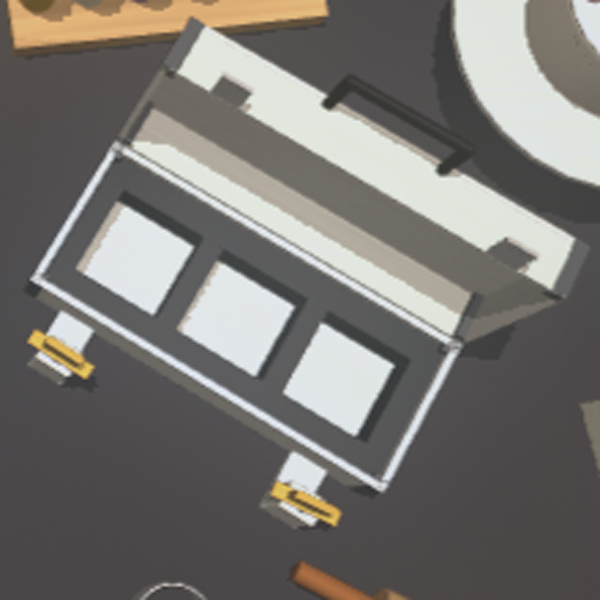

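View pics/c2.png

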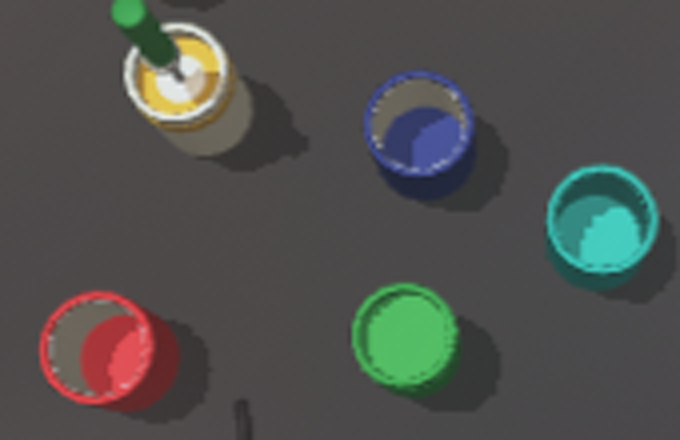

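Run:
```python
from h import *
from scipy.optimize import least_squares
C=cam("top")
px=lambda u,v,s=2.7273,o=(315,100):(o[0]+u/s,o[1]+v/s)
cor=[(118,150),(38,280),(382,490),(462,345)]; mod=np.array([[.075,.175],[-.075,.175],[-.075,-.175],[.075,-.175]])
W=np.array([ray(C,px(*q),.05)[:2] for q in cor]); print("corners",W.round(4).tolist())
def f(p): c,s=np.cos(p[2]),np.sin(p[2]); return (mod@np.array([[c,s],[-s,c]])+p[:2]-W).ravel()
q=least_squares(f,[.5,-.2,-.4]); p=q.x; print("case",p.round(4),np.degrees(p[2]),(q.fun*1000).round(1))
c,s=np.cos(p[2]),np.sin(p[2]); inv=lambda w:np.array([[c,s],[-s,c]])@(w[:2]-p[:2])
for n,uv,z in [("finL",(62,354),.073),("finR",(306,500),.073),("p0",(136,258),.006),("p1",(240,320),.006),("p2",(338,380),.006),("handle",(400,117),.24)]:
    w=ray(C,px(*uv),z); print(n,w.round(4),"case frame",inv(w).round(4))
for n,uv,z in [("red",(97,348),.08),("blue",(418,123),.08),("turq",(602,219),.08),("pot",(177,75),.1),("brushtop",(128,11),.223)]:
    w=ray(C,px(*uv,4,(140,165)),z); print(n,w.round(4))
C=cam("scene"); print("scene proj: fins/brushtop/grip")
```

```text
corners [[0.6831, -0.1112], [0.5651, -0.0342], [0.3775, -0.3209], [0.5012, -0.4035]]
case [ 0.5317 -0.2174 -0.5704] -32.68109195345963 [ 6.2  0.5 -2.   4.5 -3.4 -3.4 -0.8 -1.7]
finL [ 0.496  -0.0486  0.073 ] case frame [-0.1213  0.1228]
finR [ 0.37   -0.2465  0.073 ] case frame [-0.1204 -0.1118]
p0 [ 0.5934 -0.1318  0.006 ] case frame [0.0057 0.1054]
p1 [ 0.5339 -0.2238  0.006 ] case frame [ 0.0053 -0.0042]
p2 [ 0.4774 -0.309   0.006 ] case frame [ 0.0037 -0.1064]
handle [ 0.6446 -0.2797  0.24  ] case frame [0.1286 0.0085]
red [0.4511 0.3476 0.08  ]
blue [0.5784 0.166  0.08  ]
turq [0.5202 0.0605 0.08  ]
pot [0.604  0.3019 0.1   ]
brushtop [0.6059 0.3029 0.223 ]
scene proj: fins/brushtop/grip
```

Candidates: the brush pot is the white one with the gold band at top px (184,184); the green ones at (172,145) and (242,249) are look-alikes. Red beaker is at (164,252). Navy beaker is at (244,196), with the turquoise look-alike at (291,220). There is no yellow beaker: the detector's "yellow" hit is the gold paint bottle. The crop confirms these choices.

Emit:
apply_moves(
  moves=[
    [0,0,0.95,0,0,-0.025,1],
    [0,0,0.95,0,0,-0.025,1],
    [0,0,0.93,0,0,-0.025,1],
    [0,0,0,0.028,-0.03,0,1],
    [0,0,0,0.028,-0.03,0,1],
    [0,0,0,0.028,-0.03,0,1],
    [0,0,0,0.028,-0.03,0,1],
    [0,0,0,0.028,-0.03,0,1],
  ],
  grip_force=40,
)

```text
clock: 2.27
tcp_pos: [0.3379, -0.4942, 0.3066]
orientation: [3.141, -0.001, 0.001]
contact_force: [-0.4, -0.8, -0.3]
grip_width: 0.0854
gripper_force: 0.0
```

Emit:
apply_moves(
  moves=[
    [0,0,0,0.012,-0.038,0,1],
    [0,0,0,0.012,-0.038,0,1],
    [0,0,0,0.012,-0.038,0,1],
    [0,0,0,0.012,-0.038,0,1],
    [0,0,0,0.012,-0.038,0,1],
    [0,0,0,0.012,-0.038,0,1],
    [0,0,0,0.012,-0.038,0,1],
    [0,0,0,0,0,0,1],
  ],
)

```text
clock: 2.93
tcp_pos: [0.4239, -0.2216, 0.3069]
orientation: [-3.139, -0.017, -0.003]
contact_force: [1.0, 0.7, 0.5]
grip_width: 0.0854
gripper_force: 0.0
```

Run:
```python
from h import *
import pickle
C=cam("wrist"); im=grab_frame("wrist"); cv2.imwrite("pics/w1.png",im); pickle.dump(C,open("w1.pkl","wb"))
print(yaw()[1]["tcp_pos"])
cv2.imwrite("pics/w1v.png",cv2.resize(im,(800,600),interpolation=cv2.INTER_CUBIC))
```

```text
[ 0.42259921 -0.22558107  0.30677168]
```

View pics/w1v.png

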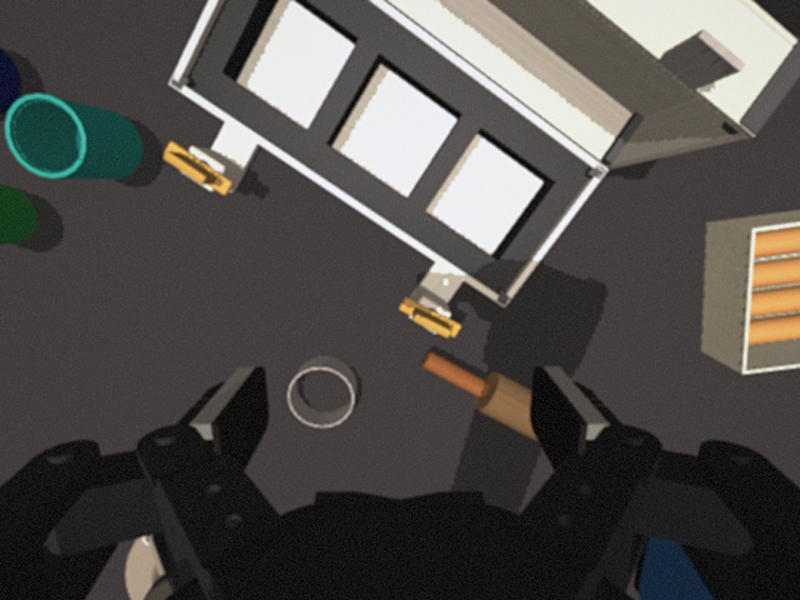

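Run:
```python
from h import *
import pickle
from scipy.optimize import least_squares
C=pickle.load(open("w1.pkl","rb"));T=cam("top")
s=1.4286
top=lambda u,v:(315+u/2.7273,100+v/2.7273); wr=lambda u,v:(u/s,v/s)
obs=[(T,top(118,150),(.075,.175,.05)),(T,top(38,280),(-.075,.175,.05)),(T,top(382,490),(-.075,-.175,.05)),(T,top(462,345),(.075,-.175,.05)),
(C,wr(176,84),(-.075,.175,.05)),(C,wr(503,300),(-.075,-.175,.05)),(C,wr(606,170),(.075,-.175,.05)),
(T,top(62,354),(-.12,.117,.073)),(T,top(306,500),(-.12,-.117,.073)),(C,wr(199,166),(-.12,.117,.073)),(C,wr(431,316),(-.12,-.117,.073))]
def f(p):
    c,s_=np.cos(p[2]),np.sin(p[2]); o=[]
    for K,uv,m in obs:
        w=[p[0]+c*m[0]-s_*m[1],p[1]+s_*m[0]+c*m[1],m[2]]; o+=list((proj(K,w)[0]-uv)*(2.4 if K is T else 1.6))  # ~mm
    return o
for loss in("linear","soft_l1"):
    q=least_squares(f,[.53,-.217,-.57],loss=loss); print(q.x.round(4),np.degrees(q.x[2]).round(2)); 
print(np.round(f(q.x),1).reshape(-1,2).tolist())
p=q.x;c,s_=np.cos(p[2]),np.sin(p[2])
for K,uv,z in[(T,top(62,354),.073),(T,top(306,500),.073),(C,wr(199,166),.073),(C,wr(431,316),.073)]:
    w=ray(K,uv,z); d=w[:2]-p[:2]; print(w.round(4),"case",(c*d[0]+s_*d[1]).round(4),(-s_*d[0]+c*d[1]).round(4))
```

```text
[ 0.5347 -0.2172 -0.5751] -32.95
[ 0.5342 -0.2164 -0.5758] -32.99
[[-1.2, -8.7], [-5.5, -1.4], [1.7, 1.6], [0.4, -0.6], [-8.3, -1.1], [1.9, 8.6], [3.7, -0.2], [4.4, -1.4], [2.8, 0.2], [-5.3, 4.1], [-2.7, 4.9]]
[ 0.496  -0.0486  0.073 ] case -0.1234 0.1199
[ 0.37   -0.2465  0.073 ] case -0.1212 -0.1147
[ 0.5001 -0.0571  0.073 ] case -0.1153 0.115
[ 0.3739 -0.2512  0.073 ] case -0.1154 -0.1165
```

Emit:
apply_moves(
  moves=[
    [0,0,0,0.013,-0.038,0,1],
    [0,0,0,0.013,-0.038,0,1],
    [0,0,0,0.013,-0.038,0,1],
    [0,0,0,0.013,-0.038,0,1],
    [0,0,0,0.013,-0.038,0,1],
    [0,0,0,0.013,-0.038,0,1],
    [0,0,0,0.013,-0.038,0,1],
    [0,0,0,0.013,-0.038,0,1],
  ],
)

```text
clock: 3.65
tcp_pos: [0.526, 0.0745, 0.3065]
orientation: [3.141, -0.004, 0.001]
contact_force: [0.1, -0.4, 0.3]
grip_width: 0.0855
gripper_force: 0.0
```

Emit:
apply_moves(
  moves=[
    [0,0,0,0.013,-0.038,0,1],
    [0,0,0,0.013,-0.038,0,1],
    [0,0,0,0.013,-0.038,0,1],
    [0,0,0,0.013,-0.038,0,1],
    [0,0,0,0.013,-0.038,0,1],
    [0,0,0,0.013,-0.038,0,1],
    [0,0,0,0,0,0,1],
    [0,0,0,0,0,0,1],
  ],
)

```text
clock: 4.32
tcp_pos: [0.6035, 0.3039, 0.3051]
orientation: [-3.141, -0.003, 0.003]
contact_force: [-0.3, -0.8, -0.5]
grip_width: 0.0856
gripper_force: 0.0
```

Emit:
apply_moves(
  moves=[
    [0,0,0,0.001,0,0.025,1],
    [0,0,0,0,0.001,0.03,1],
    [0,0,0,0,0,0.03,1],
    [0,0,0,0,0,0.03,1],
    [0,0,0,0,0,0.01,1],
    [0,0,0,0,0,0,-1],
    [0,0,0,0,0,0,-1],
    [0,0,0,0,0,0,-1],
  ],
  grip_force=60,
)

```text
clock: 4.98
tcp_pos: [0.6057, 0.3012, 0.1837]
orientation: [-3.14, 0.002, -0.005]
contact_force: [-0.0, -0.2, 0.6]
grip_width: 0.0516
gripper_force: 0.0
```

Emit:
apply_moves(
  moves=[
    [0,0,0,0,0,0,-1],
    [0,0,0,0,0,0,-1],
    [0,0,0,0,0,0,-1],
    [0,0,0,0,0,0,-1],
    [0,0,0,0,0,0,-1],
    [0,0,0,0,0,0,-1],
    [0,0,0,0,0,0,-1],
    [0,0,0,0,0,0,-1],
  ],
)

```text
clock: 5.65
tcp_pos: [0.6051, 0.3021, 0.183]
orientation: [-3.14, 0.0, -0.004]
contact_force: [-0.0, 1.2, 6.7]
grip_width: 0.0165
gripper_force: 58.7
```

Emit:
apply_moves(
  moves=[
    [0,0,0,0,0,-0.01,-1],
    [0,0,0,0,0,-0.02,-1],
    [0,0,0,0,0,-0.02,-1],
    [0,0,0,0,0,-0.02,-1],
    [0,0,0,0,0,-0.02,-1],
    [0,0,0,0,0,-0.02,-1],
    [0,0,0,0,0,-0.02,-1],
    [0,0,0,0,0,-0.01,-1],
  ],
)

```text
clock: 6.32
tcp_pos: [0.6047, 0.3014, 0.3244]
orientation: [-3.14, 0.001, -0.004]
contact_force: [0.7, 0.5, -0.1]
grip_width: 0.0169
gripper_force: 58.5
```

Run:
```python
from h import *
import pickle
y,o=yaw(); print(y.round(2),o["tcp_pos"].round(4),o["contact_force"].round(1),o["grip_width"])
ims=[]
for c in("scene","top"):
    C=cam(c); im=grab_frame(c); cv2.imwrite(f"pics/b_{c}.png",im)
    p=o["tcp_pos"]; g=p.copy(); g[2]+=.0187
    t=g.copy(); t[2]-=.19; u=proj(C,[g,t]); print(c,u.round(1).tolist())
    x,yv=np.clip(u.mean(0).astype(int),[70,75],[489,344]); ims.append(cv2.resize(im[yv-75:yv+75,x-70:x+70],(400,428),interpolation=cv2.INTER_CUBIC)); print(x-70,yv-75)
cv2.imwrite("pics/b.png",np.hstack(ims))
```

```text
[ 4.0000e-02  1.5000e-01 -1.7993e+02] [0.6047 0.3014 0.3244] [ 0.7  0.5 -0.1] 0.016900333226426614
scene [[338.7, 191.6], [331.7, 252.8]]
265 147
top [[157.6, 148.8], [179.8, 177.4]]
98 88
```

View pics/b.png

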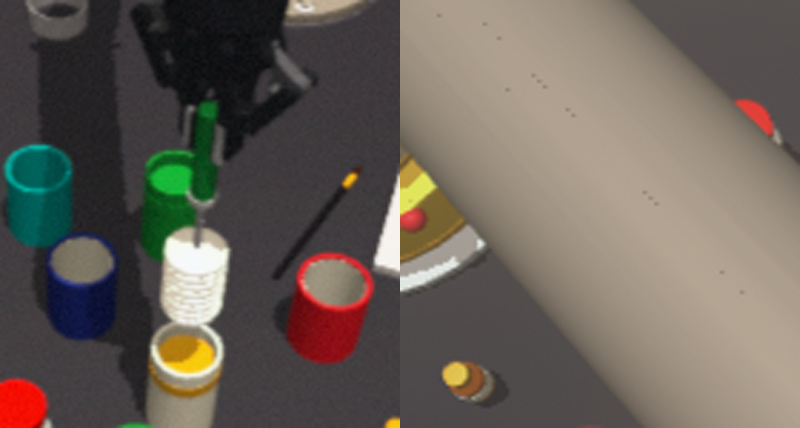

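The scene crop shows the brush hanging straight, with the head bottom at about (332,258) where predicted. The red beaker is unchanged at (380,255).

Emit:
apply_moves(
  moves=[
    [0,0,0,-0.025,-0.008,0,-1],
    [0,0,0,-0.026,-0.008,0,-1],
    [0,0,0,-0.026,-0.008,0,-1],
    [0,0,0,-0.026,-0.008,0,-1],
    [0,0,0,-0.025,-0.008,0,-1],
    [0,0,0,-0.025,-0.007,0,-1],
    [0,0,0,0,0,0,-1],
    [0,0,0,0,0,0,-1],
  ],
)

```text
clock: 7.08
tcp_pos: [0.4496, 0.3483, 0.3203]
orientation: [3.14, 0.004, -0.002]
contact_force: [0.7, -0.4, -0.2]
grip_width: 0.0167
gripper_force: 58.5
```

```bash
cat > loc.py <<'E'
from h import *
def loc(n,c="scene",x0=(.45,.35),tol=.08):
    C=cam(c); im=grab_frame(c); o=[]
    for k in ("beaker_blue","beaker_red"):
        for d in silhouettes(k,c):
            e=d["extent"]
            if e[2]>55 or e[3]>60: continue
            hs=cv2.mean(im,mask=d["mask"].astype(np.uint8))[:3]
            f=fit([(C,d["mask"])],.032,.08,ray(C,e[:2],.04)[:2])
            o.append((round(float(d["p"]),2),e[:2].round().tolist() if hasattr(e,'round') else e[:2],np.round(hs).tolist(),f[0].round(4).tolist(),round(float(f[1]),2)))
    for q in o: print(c,q)
E
python3 - <<'E'
from loc import *
loc("x","scene"); print(yaw()[1]["tcp_pos"].round(4))
E
```

```text
scene (0.76, [292.9, 245.0], [90.0, 65.0, 63.0], [0.5794, 0.1649], 0.04)
scene (0.32, [254.9, 190.2], [66.0, 152.0, 193.0], [0.4484, -0.0783], 0.89)
scene (0.68, [380.1, 255.6], [50.0, 52.0, 135.0], [0.4555, 0.3489], 0.05)
[0.4523 0.3471 0.3204]
```

Emit:
apply_moves(
  moves=[
    [0,0,0,0,0,0.02,-1],
    [0,0,0,0,-0.001,0.02,-1],
    [0,0,0,0,0,0.02,-1],
    [0,0,0,0,0,0.02,-1],
    [0,0,0,0,0,0.02,-1],
    [0,0,0,0,0,0.02,-1],
    [0,0,0,0,0,0.012,-1],
    [0,0,0,0,0,0,-1],
  ],
)

```text
clock: 7.9
tcp_pos: [0.4509, 0.3472, 0.1861]
orientation: [3.138, -0.003, -0.007]
contact_force: [0.1, -1.2, -1.1]
grip_width: 0.0165
gripper_force: 58.6
```

Emit:
apply_moves(
  moves=[
    [0,0,0,0,0,0.002,-1],
    [0,0,0,0,0,0.002,-1],
    [0,0,0,0,0,0.001,-1],
    [0,0,0,0,0,0.001,-1],
    [0,0,0,0,0,0,-1],
    [0,0,0,0,0,0,-1],
    [0,0,0,0,0,0,-1],
    [0,0,0,0,0,0,-1],
  ],
)

```text
clock: 8.57
tcp_pos: [0.4514, 0.3492, 0.1835]
orientation: [-3.141, 0.001, -0.001]
contact_force: [0.1, 0.2, -1.6]
grip_width: 0.0165
gripper_force: 58.6
```

Emit:
apply_moves(
  moves=[
    [0,0,0,0,0,0.001,-1],
    [0,0,0,0,0,0.001,-1],
    [0,0,0,0,0,0.001,-1],
    [0,0,0,0,0,0.001,-1],
    [0,0,0,0,0,0,-1],
    [0,0,0,0,0,0,-1],
    [0,0,0,0,0,0,-1],
    [0,0,0,0,0,0,-1],
  ],
)

```text
clock: 9.23
tcp_pos: [0.4523, 0.3502, 0.1818]
orientation: [-3.14, 0.001, -0.005]
contact_force: [-2.5, -2.6, 15.0]
grip_width: 0.0165
gripper_force: 60.4
```

Emit:
apply_moves(
  moves=[
    [0,0,0,0,0,-0.017,-1],
    [0,0,0,0,0,-0.02,-1],
    [0,0,0,0,0,-0.02,-1],
    [0,0,0,0,0,-0.02,-1],
    [0,0,0,0,0,0,-1],
    [0,0,0,0,0,0,-1],
    [0,0,0,0,0,0,-1],
    [0,0,0,0,0,0,-1],
  ],
)

```text
clock: 9.9
tcp_pos: [0.4508, 0.3485, 0.2549]
orientation: [3.14, -0.001, -0.003]
contact_force: [0.3, 0.2, -1.1]
grip_width: 0.0167
gripper_force: 58.9
```

Emit:
apply_moves(
  moves=[
    [0,0,0,0,0,0.02,-1],
    [0,0,0,0,0,0.02,-1],
    [0,0,0,0,0,0.02,-1],
    [0,0,0,0,0,0.01,-1],
    [0,0,0,0,0,0.003,-1],
    [0,0,0,0,0,0.004,-1],
    [0,0,0,0,0,0,-1],
    [0,0,0,0,0,0,-1],
  ],
)

```text
clock: 10.57
tcp_pos: [0.4522, 0.3502, 0.1816]
orientation: [-3.14, 0.001, -0.004]
contact_force: [-2.9, -1.8, 15.0]
grip_width: 0.0167
gripper_force: 61.4
```

Emit:
apply_moves(
  moves=[
    [0,0,0,0,0,-0.015,-1],
    [0,0,0,0,0,-0.02,-1],
    [0,0,0,0,0,-0.02,-1],
    [0,0,0,0,0,-0.02,-1],
    [0,0,0,0,0,-0.02,-1],
    [0,0,0,0,0,-0.02,-1],
    [0,0,0,0,0,-0.02,-1],
    [0,0,0,0,0,-0.01,-1],
  ],
)

```text
clock: 11.23
tcp_pos: [0.4518, 0.3499, 0.3267]
orientation: [-3.14, 0.001, -0.003]
contact_force: [0.4, 0.7, -0.1]
grip_width: 0.0169
gripper_force: 59.3
```

Emit:
apply_moves(
  moves=[
    [0,0,0,0.02,0.03,0,-1],
    [0,0,0,0.021,0.03,0,-1],
    [0,0,0,0.021,0.03,0,-1],
    [0,0,0,0.021,0.03,0,-1],
    [0,0,0,0.021,0.03,0,-1],
    [0,0,0,0.021,0.03,0,-1],
    [0,0,0,0.002,0.003,0,-1],
    [0,0,0,0,0,0,-1],
  ],
)

```text
clock: 11.9
tcp_pos: [0.5796, 0.1624, 0.323]
orientation: [3.14, -0.011, -0.002]
contact_force: [0.1, 0.7, -0.6]
grip_width: 0.0164
gripper_force: 59.3
```

Run:
```python
from loc import *
loc("x","scene"); loc("x","top"); print(yaw()[1]["tcp_pos"].round(4))
```

```text
scene (0.96, [279.7, 215.4], [74.0, 80.0, 5.0], [0.5227, 0.0565], 0.32)
scene (0.66, [292.9, 244.6], [83.0, 60.0, 58.0], [0.5794, 0.1622], 0.1)
top (0.61, [237.3, 204.2], [93.0, 70.0, 68.0], [0.5562, 0.1799], 0.81)
top (0.92, [168.2, 253.2], [70.0, 70.0, 148.0], [0.4529, 0.3493], 0.06)
[0.5774 0.1678 0.3244]
```

Emit:
apply_moves(
  moves=[
    [0,0,0,0.001,0.001,0.02,-1],
    [0,0,0,0,0,0.02,-1],
    [0,0,0,0,0,0.02,-1],
    [0,0,0,0,0,0.02,-1],
    [0,0,0,0,0,0.02,-1],
    [0,0,0,0,0,0.02,-1],
    [0,0,0,0,0,0.016,-1],
    [0,0,0,0,0,0.002,-1],
  ],
)

```text
clock: 12.87
tcp_pos: [0.577, 0.1653, 0.1833]
orientation: [3.14, 0.002, -0.008]
contact_force: [-0.6, -0.6, -0.4]
grip_width: 0.0165
gripper_force: 59.3
```

Emit:
apply_moves(
  moves=[
    [0,0,0,0,0,0.001,-1],
    [0,0,0,0,0,0.001,-1],
    [0,0,0,0,0,0.001,-1],
    [0,0,0,0,0,0.001,-1],
    [0,0,0,0,0,0.001,-1],
    [0,0,0,0,0,0,-1],
    [0,0,0,0,0,0,-1],
    [0,0,0,0,0,0,-1],
  ],
)

```text
clock: 13.53
tcp_pos: [0.5795, 0.1652, 0.1817]
orientation: [-3.141, 0.001, -0.001]
contact_force: [-0.3, 0.3, 1.9]
grip_width: 0.0167
gripper_force: 59.3
```

Emit:
apply_moves(
  moves=[
    [0,0,0,0,0,0.001,-1],
    [0,0,0,0,0,0.0005,-1],
    [0,0,0,0,0,0,-1],
    [0,0,0,0,0,0,-1],
    [0,0,0,0,0,-0.02,-1],
    [0,0,0,0,0,-0.02,-1],
    [0,0,0,0,0,-0.02,-1],
    [0,0,0,0,0,-0.017,-1],
  ],
)

```text
clock: 14.2
tcp_pos: [0.5793, 0.1651, 0.2581]
orientation: [-3.141, 0.001, -0.001]
contact_force: [0.4, 1.9, -1.3]
grip_width: 0.0166
gripper_force: 59.4
```

Emit:
apply_moves(
  moves=[
    [0,0,0,0,0,0,-1],
    [0,0,0,0,0,0,-1],
    [0,0,0,0,0,0,-1],
    [0,0,0,0,0,0.02,-1],
    [0,0,0,0,0,0.02,-1],
    [0,0,0,0,0,0.02,-1],
    [0,0,0,0,0,0.01,-1],
    [0,0,0,0,0,0.004,-1],
  ],
)

```text
clock: 14.87
tcp_pos: [0.5788, 0.1646, 0.1816]
orientation: [3.14, -0.001, -0.003]
contact_force: [-2.8, -2.5, 22.3]
grip_width: 0.0166
gripper_force: 62.0
```

Emit:
apply_moves(
  moves=[
    [0,0,0,0,0,0.002,-1],
    [0,0,0,0,0,0.001,-1],
    [0,0,0,0,0,0,-1],
    [0,0,0,0,0,0,-1],
    [0,0,0,0,0,0,-1],
    [0,0,0,0,0,0,-1],
    [0,0,0,0,0,0,-1],
    [0,0,0,0,0,0,-1],
  ],
)

```text
clock: 15.53
tcp_pos: [0.5799, 0.1644, 0.1816]
orientation: [3.14, -0.002, 0.002]
contact_force: [-2.9, -3.1, 13.2]
grip_width: 0.0164
gripper_force: 61.2
```

Emit:
apply_moves(
  moves=[
    [0,0,0,0,0,-0.015,-1],
    [0,0,0,0,0,-0.02,-1],
    [0,0,0,0,0,-0.02,-1],
    [0,0,0,0,0,-0.02,-1],
    [0,0,0,0,0,-0.02,-1],
    [0,0,0,0,0,-0.02,-1],
    [0,0,0,0,0,-0.02,-1],
    [0,0,0,0,0,-0.01,-1],
  ],
)

```text
clock: 16.2
tcp_pos: [0.5799, 0.1655, 0.327]
orientation: [-3.141, 0.001, -0.004]
contact_force: [0.2, -0.0, -0.9]
grip_width: 0.0169
gripper_force: 59.1
```

Emit:
apply_moves(
  moves=[
    [0,0,0,0.005,-0.025,0,-1],
    [0,0,0,0.005,-0.028,0,-1],
    [0,0,0,0.005,-0.028,0,-1],
    [0,0,0,0.005,-0.028,0,-1],
    [0,0,0,0.005,-0.028,0,-1],
    [0,0,0,0,0,0,-1],
    [0,0,0,0,0,0,-1],
    [0,0,0,0,0,0,-1],
  ],
)

```text
clock: 16.87
tcp_pos: [0.6042, 0.3014, 0.3238]
orientation: [3.14, -0.001, -0.002]
contact_force: [0.8, -0.9, -0.0]
grip_width: 0.0163
gripper_force: 59.1
```

Run:
```python
from h import *
y,o=yaw(); print(y.round(2),o["tcp_pos"].round(4))
im=grab_frame("scene"); cv2.imwrite("pics/d.png",cv2.resize(im[180:320,250:420],(680,560),interpolation=cv2.INTER_CUBIC))
p=o["tcp_pos"].copy(); p[2]-=.175; print(proj(cam("scene"),p))
```

```text
[ 4.0000e-02 -7.0000e-02  1.7992e+02] [0.6042 0.3014 0.3238]
[[331.70228703 253.87614345]]
```

View pics/d.png

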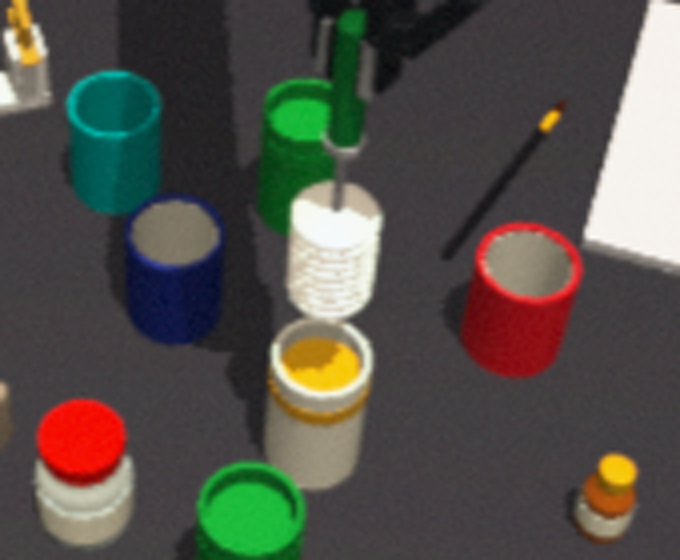

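Emit:
apply_moves(
  moves=[
    [0,0,0,0,0,0.015,-1],
    [0,0,0,0,0,0.015,-1],
    [0,0,0,0,0,0.02,-1],
    [0,0,0,0,0,0.02,-1],
    [0,0,0,0,0,0.02,-1],
    [0,0,0,0,0,0.02,-1],
    [0,0,0,0,0,0.02,-1],
    [0,0,0,0,0,0.005,-1],
  ],
)

```text
clock: 17.58
tcp_pos: [0.6032, 0.299, 0.1863]
orientation: [3.138, -0.004, -0.007]
contact_force: [-0.8, -0.7, -1.8]
grip_width: 0.0166
gripper_force: 59.1
```

Emit:
apply_moves(
  moves=[
    [0,0,0,0,0,0.003,-1],
    [0,0,0,0,0,0.002,-1],
    [0,0,0,0,0,0,-1],
    [0,0,0,0,0,0,-1],
    [0,0,0,0,0,0,-1],
    [0,0,0,0,0,0,-1],
    [0,0,0,0,0,0,-1],
    [0,0,0,0,0,0,-1],
  ],
)

```text
clock: 18.25
tcp_pos: [0.6044, 0.3022, 0.1851]
orientation: [-3.141, 0.001, -0.001]
contact_force: [0.2, -0.1, -0.9]
grip_width: 0.0167
gripper_force: 59.1
```

Emit:
apply_moves(
  moves=[
    [0,0,0,0,0,0.002,-1],
    [0,0,0,0,0,0,-1],
    [0,0,0,0,0,0,-1],
    [0,0,0,0,0,0,1],
    [0,0,0,0,0,0,1],
    [0,0,0,0,0,0,1],
    [0,0,0,0,0,0,1],
    [0,0,0,0,0,0,1],
  ],
)

```text
clock: 18.92
tcp_pos: [0.6043, 0.3021, 0.1828]
orientation: [-3.142, 0.001, -0.0]
contact_force: [-0.1, 1.0, 0.8]
grip_width: 0.0759
gripper_force: 0.0
```

Emit:
apply_moves(
  moves=[
    [0,0,0,0,0,-0.005,1],
    [0,0,0,0,0,-0.015,1],
    [0,0,0,0,0,-0.02,1],
    [0,0,0,0,0,-0.02,1],
    [0,0,0,0,0,-0.02,1],
    [0,0,0,0,0,-0.02,1],
    [0,0,0,0,0,0,1],
    [0,0,0,0,0,0,1],
  ],
)

```text
clock: 19.58
tcp_pos: [0.6048, 0.3026, 0.2844]
orientation: [-3.14, 0.001, -0.004]
contact_force: [0.8, 0.4, -1.1]
grip_width: 0.0851
gripper_force: 0.0
```

Run:
```python
from loc import *
loc("x","scene"); loc("x","top"); print(yaw()[1]["tcp_pos"].round(4))
im=grab_frame("scene"); cv2.imwrite("pics/e.png",cv2.resize(im[180:320,250:420],(680,560),interpolation=cv2.INTER_CUBIC))
```

```text
scene (0.9, [279.6, 213.7], [86.0, 92.0, 5.0], [0.5243, 0.0601], 0.04)
top (0.72, [164.3, 254.2], [73.0, 74.0, 153.0], [0.453, 0.3494], 0.09)
[0.6039 0.3017 0.2816]
```

View pics/e.png

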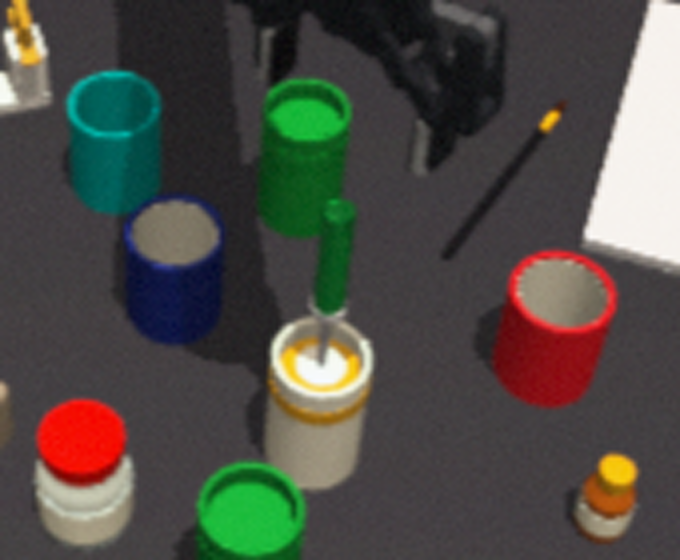

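The brush stands in its pot. The red beaker has just been knocked: it is now at crop (555,328), scene px (389,262), so I re-measure it.

Emit:
apply_moves(
  moves=[
    [0,0,0,0,0,-0.02,1],
    [0,0,0,0,0,-0.01,1],
    [0,0,0,0,0,0,1],
    [0,0,0,0,0,0,1],
    [0,0,0,0,0,0,1],
    [0,0,0,0,0,0,1],
    [0,0,0,0,0,0,1],
    [0,0,0,0,0,0,1],
  ],
)

```text
clock: 20.6
tcp_pos: [0.6041, 0.3019, 0.3121]
orientation: [3.141, -0.001, -0.001]
contact_force: [-0.1, -0.6, -0.3]
grip_width: 0.085
gripper_force: 0.0
```

Run:
```python
from loc import *
loc("x","scene"); loc("x","top"); print(yaw()[1]["tcp_pos"].round(4))
```

```text
scene (0.92, [293.9, 245.9], [75.0, 54.0, 53.0], [0.5808, 0.1663], 0.05)
scene (0.82, [279.4, 213.9], [85.0, 91.0, 4.0], [0.5234, 0.0608], 0.06)
scene (0.56, [389.5, 264.4], [55.0, 58.0, 145.0], [0.4588, 0.3752], 0.07)
top (0.87, [152.8, 249.1], [72.0, 73.0, 147.0], [0.4581, 0.3783], 0.07)
[0.6044 0.302  0.3128]
```

Emit:
apply_moves(
  moves=[
    [0,0,0,-0.029,-0.015,0,1],
    [0,0,0,-0.029,-0.015,0,1],
    [0,0,0,-0.029,-0.015,0,1],
    [0,0,0,-0.029,-0.015,0,1],
    [0,0,0,-0.03,-0.0155,0,1],
    [0,0,0,0,0,0.03,1],
    [0,0,0,0,0,0.04,1],
    [0,0,0,0,0,0.04,1],
  ],
)

```text
clock: 21.57
tcp_pos: [0.4584, 0.3788, 0.2032]
orientation: [-3.139, -0.001, -0.005]
contact_force: [0.4, -0.1, -0.5]
grip_width: 0.0851
gripper_force: 0.0
```

Run:
```python
from loc import *
print(yaw()[1]["tcp_pos"].round(4)); loc("x","scene"); print(yaw()[1]["tcp_pos"].round(4))
```

```text
[0.4584 0.3788 0.2032]
scene (0.98, [293.7, 244.9], [91.0, 68.0, 66.0], [0.5796, 0.1618], 0.13)
scene (0.83, [388.8, 264.9], [49.0, 51.0, 135.0], [0.4592, 0.3757], 0.07)
[0.4571 0.3761 0.2007]
```

Aligned with the red beaker. Descending and gripping near its rim.

Emit:
apply_moves(
  moves=[
    [0,0,0,0.001,-0.001,0.03,1],
    [0,0,0,0,0,0.03,1],
    [0,0,0,0,0,0.03,1],
    [0,0,0,0,0,0.03,1],
    [0,0,0,0,0,0.02,1],
    [0,0,0,0,0,0.01,1],
    [0,0,0,0,0,0,1],
    [0,0,0,0,0,0,1],
  ],
)

```text
clock: 22.38
tcp_pos: [0.4606, 0.3799, 0.0548]
orientation: [-3.14, 0.001, -0.003]
contact_force: [-0.7, 0.2, 0.9]
grip_width: 0.0854
gripper_force: 0.0
```

Emit:
apply_moves(
  moves=[
    [0,0,0,0,0,0,-1],
    [0,0,0,0,0,0,-1],
    [0,0,0,0,0,0,-1],
    [0,0,0,0,0,0,-1],
    [0,0,0,0,0,0,-1],
    [0,0,0,0,0,0,-1],
    [0,0,0,0,0,0,-1],
    [0,0,0,0,0,0,-1],
  ],
  grip_force=40,
)

```text
clock: 23.05
tcp_pos: [0.4609, 0.3794, 0.0554]
orientation: [-3.14, 0.002, -0.005]
contact_force: [-0.2, -3.2, 8.3]
grip_width: 0.0634
gripper_force: 42.1
```

Emit:
apply_moves(
  moves=[
    [0,0,0,0,0,0,1],
    [0,0,0,0,0,0,1],
    [0,0,0,0,0,0,1],
    [0,0,0,0,0,0,1],
    [0,0,0,-0.001,0,0.005,1],
    [0,0,0,-0.001,0,0.005,1],
    [0,0,0,0,0,0.004,1],
    [0,0,0,0,0,0,1],
  ],
)

```text
clock: 23.72
tcp_pos: [0.4566, 0.378, 0.0374]
orientation: [3.14, -0.0, -0.003]
contact_force: [0.4, 0.1, 0.2]
grip_width: 0.0856
gripper_force: 0.0
```

Emit:
apply_moves(
  moves=[
    [0,0,0,0,0,0,1],
    [0,0,0,0,0,0,-1],
    [0,0,0,0,0,0,-1],
    [0,0,0,0,0,0,-1],
    [0,0,0,0,0,0,-1],
    [0,0,0,0,0,0,-1],
    [0,0,0,0,0,0,-1],
    [0,0,0,0,0,0,-1],
  ],
  grip_force=40,
)

```text
clock: 24.38
tcp_pos: [0.4576, 0.3787, 0.0392]
orientation: [-3.141, 0.001, -0.001]
contact_force: [-1.0, -0.7, 5.1]
grip_width: 0.0639
gripper_force: 44.6
```

Emit:
apply_moves(
  moves=[
    [0,0,0,0,0,-0.02,-1],
    [0,0,0,0,0,-0.03,-1],
    [0,0,0,0,0,-0.03,-1],
    [0,0,0,0,0,-0.03,-1],
    [0,0,0,0,0,-0.03,-1],
    [0,0,0,0,0,-0.02,-1],
    [0,0,0,0.01,0.03,0,-1],
    [0,0,0,0.01,0.035,0,-1],
  ],
)

```text
clock: 25.05
tcp_pos: [0.4768, 0.3167, 0.2004]
orientation: [-3.138, -0.008, -0.004]
contact_force: [1.1, -1.1, -2.6]
grip_width: 0.0637
gripper_force: 45.3
```

Run:
```python
from h import *
y,o=yaw(); print(y.round(2),o["tcp_pos"].round(4),o["joints"].round(3),o["grip_width"])
```

```text
[-3.1000e-01  1.3000e-01 -1.7977e+02] [0.4768 0.3167 0.2004] [-0.277  0.389 -0.528  1.813  0.228  0.996 -2.462] 0.06371217660818215
```

Emit:
apply_moves(
  moves=[
    [0,0,0,0.006,0.037,0,-1],
    [0,0,0,0.006,0.037,0,-1],
    [0,0,0,0.006,0.037,0,-1],
    [0,0,0,0.006,0.037,0,-1],
    [0,0,0,0.006,0.037,0,-1],
    [0,0,0,0.006,0.037,0,-1],
    [0,0,0,0.006,0.037,0,-1],
    [0,0,0,0,0,-0.02,-1],
  ],
)

```text
clock: 25.72
tcp_pos: [0.5173, 0.0443, 0.2148]
orientation: [3.136, -0.018, -0.012]
contact_force: [-0.4, -1.2, -2.7]
grip_width: 0.0638
gripper_force: 45.4
```

Emit:
apply_moves(
  moves=[
    [0,0,-1,0,0,0,-1],
    [0,0,-1,0,0,0,-1],
    [0,0,-1,0,0,0,-1],
    [0,0,-1,0,0,0,-1],
    [0,0,-1,0,0,0,-1],
    [0,0,-1,0,0,0,-1],
    [0,0,-1,0,0,0,-1],
    [0,0,-1,0,0,0,-1],
  ],
)

```text
clock: 26.38
tcp_pos: [0.5187, 0.0545, 0.2182]
orientation: [-2.867, -1.284, 0.001]
contact_force: [0.6, 0.1, -2.4]
grip_width: 0.0639
gripper_force: 45.5
```

Emit:
apply_moves(
  moves=[
    [0,0,-0.75,0,0,0,-1],
    [0,0,-0.75,0,0,0,-1],
    [0,0,0,0,0,0,-1],
    [0,0,0,0,0,0,-1],
    [0,0,0,0,0,0,-1],
    [0,0,0,0,0,0,-1],
    [0,0,0,0,0,0,-1],
    [0,0,0,0,0,0,-1],
  ],
)

```text
clock: 27.05
tcp_pos: [0.5192, 0.0546, 0.2188]
orientation: [2.762, 1.497, -0.0]
contact_force: [-0.2, 0.5, -2.8]
grip_width: 0.064
gripper_force: 45.5
```

```bash
cat > wp.py <<'E'
from h import *
import sys
# offset from TCP to target in tool axes
def off(t):
    y,o=yaw(); M=R.from_rotvec(o["orientation"]).as_matrix(); print("yaw",y.round(2),"tcp",o["tcp_pos"].round(4),"j7",o["joints"][6].round(2),"off tool:",(M.T@(np.array(t)-o["tcp_pos"])).round(4))
P=np.array([.5342,-.2164]); A=-.5758
def case(x,y,z):
    c,s=np.cos(A),np.sin(A); return [P[0]+c*x-s*y,P[1]+s*x+c*y,z]
E
python3 - <<'E'
from wp import *
off(case(0,.106,.1)); off(case(0,-.106,.1))
C=cam("wrist"); im=grab_frame("wrist")
import pickle; pickle.dump(C,open("w2.pkl","wb")); cv2.imwrite("pics/w2.png",cv2.resize(im,(800,600),interpolation=cv2.INTER_CUBIC))
E
```

```text
yaw [-56.93   0.   180.  ] tcp [0.5192 0.0546 0.2188] j7 -0.99 off tool: [-0.1129  0.1603  0.1188]
yaw [-56.93   0.   180.  ] tcp [0.5192 0.0546 0.2188] j7 -0.99 off tool: [-0.3249  0.1606  0.1188]
```

View pics/w2.png

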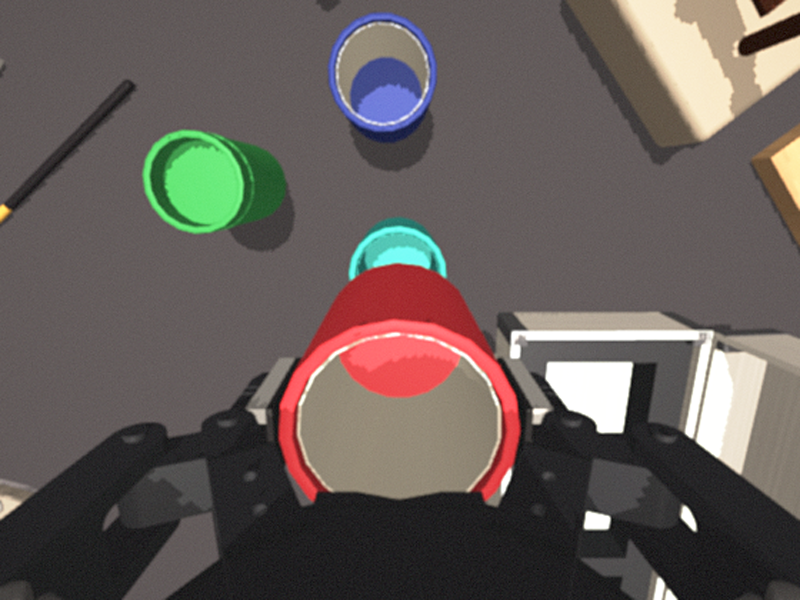

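Run:
```python
from wp import *
import pickle
C=pickle.load(open("w2.pkl","rb")); s=1.4286
for n,uv,z,m in [("FL",(511,334),.05,(-.075,.175)),("BL",(712,331),.05,(.075,.175)),("pk0 floor FL",(548,361),.006,(-.043,.149)),("pk0 BL",(636,362),.006,(.043,.149)),("pk0 foamtop BL",(657,362),.041,(.043,.149))]:
    w=ray(C,(uv[0]/s,uv[1]/s),z); c_,s_=np.cos(A),np.sin(A); d=w[:2]-P; print(n,w.round(4),"case",(c_*d[0]+s_*d[1]).round(4),(-s_*d[0]+c_*d[1]).round(4),"model",m)
```

```text
FL [ 0.5651 -0.0289  0.05  ] case -0.0762 0.1741 model (-0.075, 0.175)
BL [ 0.6921 -0.1085  0.05  ] case 0.0737 0.1764 model (0.075, 0.175)
pk0 floor FL [ 0.5814 -0.0877  0.006 ] case -0.0305 0.1337 model (-0.043, 0.149)
pk0 BL [ 0.6451 -0.1302  0.006 ] case 0.0461 0.1327 model (0.043, 0.149)
pk0 foamtop BL [ 0.65   -0.1155  0.041 ] case 0.0422 0.1477 model (0.043, 0.149)
```

Emit:
apply_moves(
  moves=[
    [0,0,0,-0.028,0.03,0,-1],
    [0,0,0,-0.028,0.03,0,-1],
    [0,0,0,-0.028,0.03,0,-1],
    [0,0,0,-0.028,0.03,0,-1],
    [0,0,0,-0.001,0.03,0,-1],
    [0,0,0,0,0.01,0,-1],
    [0,0,0,0,0,0,-1],
    [0,0,0,0,0,0,-1],
  ],
)

```text
clock: 27.77
tcp_pos: [0.5917, -0.1264, 0.2184]
orientation: [-2.76, -1.498, 0.0]
contact_force: [-0.1, 0.4, -2.8]
grip_width: 0.0642
gripper_force: 45.6
```

Run:
```python
from wp import *
off(case(0,.106,.047))
```

```text
yaw [-5.6980e+01 -4.0000e-02 -1.7993e+02] tcp [ 0.5917 -0.1264  0.2184] j7 -0.67 off tool: [-0.0009  0.001   0.1714]
```

Emit:
apply_moves(
  moves=[
    [0,0,0,-0.001,0.001,0.03,-1],
    [0,0,0,0,0,0.03,-1],
    [0,0,0,0,0,0.03,-1],
    [0,0,0,0,0,0.03,-1],
    [0,0,0,0,0,0.025,-1],
    [0,0,0,0,0,0.015,-1],
    [0,0,0,0,0,0.005,-1],
    [0,0,0,0,0,0,-1],
  ],
)

```text
clock: 28.43
tcp_pos: [0.5907, -0.1269, 0.0529]
orientation: [-2.758, -1.5, 0.003]
contact_force: [0.0, 0.2, -2.2]
grip_width: 0.0645
gripper_force: 45.6
```

Emit:
apply_moves(
  moves=[
    [0,0,0,0,0,0.003,-1],
    [0,0,0,0,0,0.002,-1],
    [0,0,0,0,0,0.001,-1],
    [0,0,0,0,0,0,-1],
    [0,0,0,0,0,0,-1],
    [0,0,0,0,0,0,-1],
    [0,0,0,0,0,0,-1],
    [0,0,0,0,0,0,-1],
  ],
)

```text
clock: 29.1
tcp_pos: [0.5921, -0.1288, 0.0479]
orientation: [2.761, 1.498, 0.0]
contact_force: [-0.3, 0.8, -2.5]
grip_width: 0.0641
gripper_force: 45.7
```

Emit:
apply_moves(
  moves=[
    [0,0,0,0,0,0.001,-1],
    [0,0,0,0,0,0.001,-1],
    [0,0,0,0,0,0.001,-1],
    [0,0,0,0,0,0,-1],
    [0,0,0,0,0,0,-1],
    [0,0,0,0,0,0,-1],
    [0,0,0,0,0,0,-1],
    [0,0,0,0,0,0,-1],
  ],
)

```text
clock: 29.77
tcp_pos: [0.5921, -0.1287, 0.0453]
orientation: [2.761, 1.498, 0.0]
contact_force: [-1.5, -0.2, 5.3]
grip_width: 0.0641
gripper_force: 46.2
```

Emit:
apply_moves(
  moves=[
    [0,0,0,0,0,0,0.8],
    [0,0,0,0,0,0,0.8],
    [0,0,0,0,0,0,0.8],
    [0,0,0,0,0,0,0.8],
    [0,0,0,0,0,-0.005,0.8],
    [0,0,0,0,0,-0.02,0.8],
    [0,0,0,0,0,-0.03,0.8],
    [0,0,0,0,0,-0.04,0.8],
  ],
)

```text
clock: 30.43
tcp_pos: [0.59, -0.1285, 0.1387]
orientation: [-2.758, -1.497, 0.006]
contact_force: [0.9, -0.1, -0.1]
grip_width: 0.0767
gripper_force: 0.0
```

Emit:
apply_moves(
  moves=[
    [0,0,0,0,0,-0.04,0.8],
    [0,0,0,0,0,-0.04,0.8],
    [0,0,0,0,0,-0.04,1],
    [0,0,0,0.02,-0.03,0,1],
    [0,0,0,0.02,-0.03,0,1],
    [0,0,0,0.02,-0.03,0,1],
    [0,0,0,0.02,-0.03,0,1],
    [0,0,0,0.02,-0.03,0,1],
  ],
)

```text
clock: 31.1
tcp_pos: [0.5198, 0.0383, 0.2603]
orientation: [2.761, 1.498, 0.001]
contact_force: [-0.4, 0.8, 0.3]
grip_width: 0.0855
gripper_force: 0.0
```

Run:
```python
from wp import *
from loc import loc
loc("x","scene"); loc("x","top")
off([.5795,.166,.04])
```

```text
scene (0.88, [292.1, 243.6], [91.0, 67.0, 65.0], [0.5805, 0.1659], 0.1)
scene (0.59, [280.4, 215.9], [94.0, 102.0, 2.0], [0.5209, 0.0585], 0.12)
scene (0.8, [214.2, 194.3], [62.0, 66.0, 154.0], [0.5852, -0.1397], 0.21)
top (0.82, [244.4, 196.2], [106.0, 75.0, 71.0], [0.5783, 0.1685], 0.05)
top (0.61, [289.5, 221.4], [109.0, 115.0, 46.0], [0.5193, 0.0615], 0.67)
top (0.34, [179.9, 179.4], [111.0, 139.0, 114.0], [0.6291, 0.3281], 0.67)
yaw [-5.6880e+01  2.0000e-02  1.7997e+02] tcp [0.5212 0.0357 0.2599] j7 -0.92 off tool: [ 0.1411 -0.0225  0.2199]
```

Emit:
apply_moves(
  moves=[
    [0,0,0,0.028,-0.0045,0,1],
    [0,0,0,0.028,-0.0045,0,1],
    [0,0,0,0.028,-0.0045,0,1],
    [0,0,0,0.028,-0.0045,0,1],
    [0,0,0,0.029,-0.0045,0,1],
    [0,0,0,0,0,0.04,1],
    [0,0,0,0,0,0.04,1],
    [0,0,0,0,0,0.03,1],
  ],
)

```text
clock: 32.07
tcp_pos: [0.5789, 0.1657, 0.1468]
orientation: [2.763, 1.496, -0.003]
contact_force: [-1.2, -0.2, -0.3]
grip_width: 0.0855
gripper_force: 0.0
```

Run:
```python
from wp import *
from loc import loc
loc("x","scene")
off([.5795,.166,.038])
```

```text
scene (0.81, [292.5, 245.2], [86.0, 63.0, 61.0], [0.5828, 0.1647], 0.08)
scene (0.66, [280.2, 217.1], [71.0, 76.0, 6.0], [0.5287, 0.0656], 0.42)
scene (0.89, [213.8, 193.1], [65.0, 69.0, 156.0], [0.586, -0.1414], 0.17)
yaw [-56.85  -0.3  179.9 ] tcp [0.5779 0.1653 0.1476] j7 -1.26 off tool: [0.0019 0.0013 0.1096]
```

Emit:
apply_moves(
  moves=[
    [0,0,0,0.001,0.001,0.03,1],
    [0,0,0,0,0,0.03,1],
    [0,0,0,0,0,0.025,1],
    [0,0,0,0,0,0.015,1],
    [0,0,0,0,0,0.008,1],
    [0,0,0,0,0,0,1],
    [0,0,0,0,0,0,1],
    [0,0,0,0,0,0,1],
  ],
)

```text
clock: 32.88
tcp_pos: [0.5818, 0.1681, 0.044]
orientation: [2.761, 1.497, 0.005]
contact_force: [0.3, -0.3, 0.3]
grip_width: 0.0854
gripper_force: 0.0
```

Emit:
apply_moves(
  moves=[
    [0,0,0,0,0,0,-1],
    [0,0,0,0,0,0,-1],
    [0,0,0,0,0,0,-1],
    [0,0,0,0,0,0,-1],
    [0,0,0,0,0,0,-1],
    [0,0,0,0,0,0,-1],
    [0,0,0,0,0,0,-1],
    [0,0,0,0,0,0,-1],
  ],
  grip_force=40,
)

```text
clock: 33.55
tcp_pos: [0.5812, 0.1679, 0.0435]
orientation: [2.761, 1.497, 0.003]
contact_force: [-0.8, -0.6, 7.5]
grip_width: 0.0634
gripper_force: 42.8
```

Emit:
apply_moves(
  moves=[
    [0,0,0,0,0,-0.02,-1],
    [0,0,0,0,0,-0.03,-1],
    [0,0,0,0,0,-0.04,-1],
    [0,0,0,0,0,-0.04,-1],
    [0,0,0,0,0,-0.04,-1],
    [0,0,0,-0.02,0.01,-0.01,-1],
    [0,0,0,-0.035,0.017,0,-1],
    [0,0,0,-0.035,0.017,0,-1],
  ],
)

```text
clock: 34.22
tcp_pos: [0.5682, 0.0689, 0.2238]
orientation: [2.758, 1.503, 0.005]
contact_force: [1.2, -2.3, -2.4]
grip_width: 0.063
gripper_force: 45.0
```

Emit:
apply_moves(
  moves=[
    [0,0,0,-0.035,0.017,0,-1],
    [0,0,0,-0.035,0.017,0,-1],
    [0,0,0,-0.035,0.017,0,-1],
    [0,0,0,-0.035,0.017,0,-1],
    [0,0,0,-0.035,0.017,0,-1],
    [0,0,0,-0.035,0.017,0,-1],
    [0,0,0,-0.035,0.017,0,-1],
    [0,0,0,0,0,0,-1],
  ],
)

```text
clock: 34.88
tcp_pos: [0.5314, -0.2126, 0.2215]
orientation: [2.767, 1.48, -0.006]
contact_force: [-0.9, -1.8, -3.1]
grip_width: 0.0631
gripper_force: 45.0
```

Run:
```python
from wp import *
off(case(0,0,.051))
```

```text
yaw [-5.6260e+01 -1.1000e-01  1.7971e+02] tcp [ 0.5314 -0.2126  0.2215] j7 -0.51 off tool: [-0.0007  0.0042  0.1705]
```

Emit:
apply_moves(
  moves=[
    [0,0,0,0,0,0,-1],
    [0,0,0,0,0.001,0.03,-1],
    [0,0,0,0,0,0.03,-1],
    [0,0,0,0,0,0.03,-1],
    [0,0,0,0,0,0.03,-1],
    [0,0,0,0,0,0.03,-1],
    [0,0,0,0,0,0.01,-1],
    [0,0,0,0,0,0.004,-1],
  ],
)

```text
clock: 35.55
tcp_pos: [0.5339, -0.2007, 0.0561]
orientation: [-2.757, -1.499, 0.003]
contact_force: [0.4, -0.7, -2.2]
grip_width: 0.0632
gripper_force: 45.0
```

Emit:
apply_moves(
  moves=[
    [0,0,0,0,0,0.002,-1],
    [0,0,0,0,0,0.001,-1],
    [0,0,0,0,0,0.001,-1],
    [0,0,0,0,0,0.001,-1],
    [0,0,0,0,0,0,-1],
    [0,0,0,0,0,0,-1],
    [0,0,0,0,0,0,-1],
    [0,0,0,0,0,0,-1],
  ],
)

```text
clock: 36.22
tcp_pos: [0.5351, -0.2027, 0.0531]
orientation: [2.761, 1.498, 0.0]
contact_force: [0.7, -0.4, -1.5]
grip_width: 0.0634
gripper_force: 45.0
```

Emit:
apply_moves(
  moves=[
    [0,0,0,-0.004,0.002,0,-1],
    [0,0,0,-0.004,0.002,0,-1],
    [0,0,0,-0.004,0.002,0,-1],
    [0,0,0,0,0,0,-1],
    [0,0,0,0,0,0,-1],
    [0,0,0,0,0,0.002,-1],
    [0,0,0,0,0,0.002,-1],
    [0,0,0,0,0,0,-1],
  ],
)

```text
clock: 36.88
tcp_pos: [0.5337, -0.2158, 0.0495]
orientation: [2.761, 1.498, -0.0]
contact_force: [-3.2, -0.4, 8.3]
grip_width: 0.0629
gripper_force: 45.8
```

Run:
```python
from wp import *
off(case(0,0,.049)); print(yaw()[1]["contact_force"].round(1))
```

```text
yaw [-56.98   0.   179.97] tcp [ 0.5337 -0.2158  0.0495] j7 -0.62 off tool: [-0.0002  0.0007  0.0005]
[-3.2 -0.4  8.3]
```

Emit:
apply_moves(
  moves=[
    [0,0,0,0,0,0,0.8],
    [0,0,0,0,0,0,0.8],
    [0,0,0,0,0,0,0.8],
    [0,0,0,0,0,0,0.8],
    [0,0,0,0,0,-0.005,0.8],
    [0,0,0,0,0,-0.02,0.8],
    [0,0,0,0,0,-0.03,0.8],
    [0,0,0,0,0,-0.04,0.8],
  ],
)

```text
clock: 37.55
tcp_pos: [0.5316, -0.2153, 0.1428]
orientation: [-2.757, -1.497, 0.005]
contact_force: [1.3, -0.2, 0.2]
grip_width: 0.0768
gripper_force: 0.0
```

Emit:
apply_moves(
  moves=[
    [0,0,0,0,0,-0.04,0.5],
    [0,0,0,0,0,-0.04,0.2],
    [0,0,0,0,0,-0.04,0],
    [0,0,0,0,0,-0.04,0],
    [0,0,0,0,0,0,0],
    [0,0,0,0,0,0,0],
    [0,0,0,0,0,0,0],
    [0,0,0,0,0,0,0],
  ],
)

```text
clock: 38.22
tcp_pos: [0.5325, -0.2158, 0.3023]
orientation: [-2.76, -1.497, 0.003]
contact_force: [-0.2, 0.6, -0.0]
grip_width: 0.0432
gripper_force: 0.0
```

Run:
```python
from wp import *
import pickle
off(case(.128,0,.218))
C=cam("wrist"); im=grab_frame("wrist"); s=grab_frame("scene")
pickle.dump(C,open("w3.pkl","wb"))
cv2.imwrite("pics/w3.png",np.hstack([cv2.resize(im,(440,330)),cv2.resize(s[90:240,110:280],(360,330),interpolation=cv2.INTER_CUBIC)]))
```

```text
yaw [-5.6970e+01 -1.5000e-01 -1.7995e+02] tcp [ 0.5325 -0.2158  0.3023] j7 -0.45 off tool: [0.0006 0.1299 0.0839]
```

View pics/w3.png

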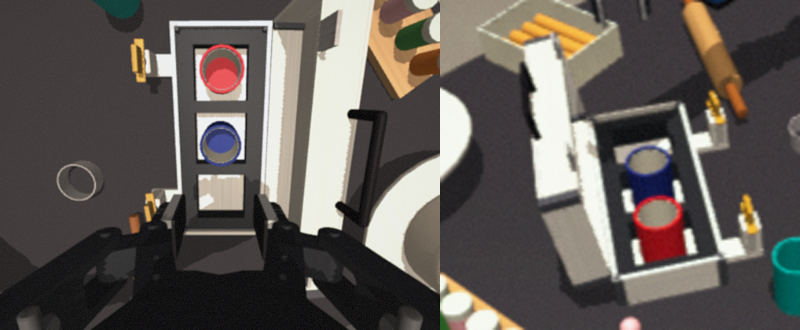

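Both beakers stand upright in the left and middle pockets. The lid handle bar is at about wrist px (480,213).

Run:
```python
from wp import *
import pickle
C=pickle.load(open("w3.pkl","rb")); k=560/440
c_,s_=np.cos(A),np.sin(A)
for uv in [(380,118),(378,165),(364,220)]:
    w=ray(C,(uv[0]*k,uv[1]*k),.237); d=w[:2]-P; print(w.round(4),(c_*d[0]+s_*d[1]).round(4),(-s_*d[0]+c_*d[1]).round(4))
for p in [case(.128,.05,.237),case(.128,-.05,.237)]: print((proj(C,p)/k).round(1))
x=lambda t:.075-(.19*np.cos(t)-.042*np.sin(t)); z=lambda t:.05+.19*np.sin(t)+.042*np.cos(t)
th=np.linspace(1.63,0,18); print([(round(x(b)-x(a),3),round(-(z(b)-z(a)),3)) for a,b in zip(th[:-1],th[1:])], x(1.63),z(1.63))
```

```text
[ 0.6733 -0.2472  0.237 ] 0.1334 0.05
[ 0.6555 -0.2844  0.237 ] 0.1388 0.009
[ 0.6229 -0.3274  0.237 ] 0.1349 -0.0448
[[373.5 117.9]]
[[355.9 224.9]]
[(np.float64(-0.018), np.float64(-0.004)), (np.float64(-0.018), np.float64(-0.002)), (np.float64(-0.019), np.float64(-0.001)), (np.float64(-0.019), np.float64(0.001)), (np.float64(-0.018), np.float64(0.003)), (np.float64(-0.018), np.float64(0.005)), (np.float64(-0.018), np.float64(0.006)), (np.float64(-0.017), np.float64(0.008)), (np.float64(-0.016), np.float64(0.01)), (np.float64(-0.015), np.float64(0.011)), (np.float64(-0.014), np.float64(0.012)), (np.float64(-0.013), np.float64(0.014)), (np.float64(-0.011), np.float64(0.015)), (np.float64(-0.01), np.float64(0.016)), (np.float64(-0.008), np.float64(0.017)), (np.float64(-0.007), np.float64(0.017)), (np.float64(-0.005), np.float64(0.018))] 0.1281685427295487 0.23718201319575594
```

Emit:
apply_moves(
  moves=[
    [0,0,0,0,0.035,0,0],
    [0,0,0,0,0.035,0,0],
    [0,0,0,0,0.035,0,0],
    [0,0,0,0,0.029,0,0],
    [0,0,0,0,0,0,0],
    [0,0,0,0,0,0.02,0],
    [0,0,0,0,0,0.02,0],
    [0,0,0,0,0,0.02,0],
  ],
)

```text
clock: 38.98
tcp_pos: [0.6455, -0.2885, 0.2418]
orientation: [-2.76, -1.498, 0.001]
contact_force: [0.2, -0.7, -0.5]
grip_width: 0.0432
gripper_force: 0.0
```

Run:
```python
from wp import *
off(case(.132,0,.218)); print(yaw()[1]["contact_force"].round(1))
```

```text
yaw [-5.6990e+01 -8.0000e-02 -1.7995e+02] tcp [ 0.6455 -0.2885  0.2418] j7 -0.45 off tool: [-0.0001 -0.0005  0.0238]
[ 0.2 -0.7 -0.5]
```

Emit:
apply_moves(
  moves=[
    [0,0,0,0,0,0.012,0],
    [0,0,0,0,0,0.01,0],
    [0,0,0,0,0,0,-1],
    [0,0,0,0,0,0,-1],
    [0,0,0,0,0,0,-1],
    [0,0,0,0,0,0,-1],
    [0,0,0,0,0,0,-1],
    [0,0,0,0,0,0,-1],
  ],
  grip_force=25,
)

```text
clock: 39.65
tcp_pos: [0.6467, -0.2893, 0.223]
orientation: [2.76, 1.497, 0.003]
contact_force: [2.1, -0.2, 1.0]
grip_width: 0.0085
gripper_force: 25.6
```

Emit:
apply_moves(
  moves=[
    [0,0,0,0,0,0,-1],
    [0,0,0,0,0,0,-1],
    [0,0,0,0,0,0,-1],
    [0,0,0,0,0,0,-1],
    [0,0,0,0,0,0,-1],
    [0,0,0,0,0,0,-1],
    [0,0,0,0,0,0,-1],
    [0,0,0,0,0,0,-1],
  ],
)

```text
clock: 40.32
tcp_pos: [0.6466, -0.2893, 0.223]
orientation: [2.76, 1.497, 0.002]
contact_force: [2.9, -1.3, 5.6]
grip_width: 0.0092
gripper_force: 26.0
```

Emit:
apply_moves(
  moves=[
    [0,0,0,0,-0.006,-0.001,-1],
    [0,0,0,0,-0.018,-0.004,-1],
    [0,0,0,0,-0.018,-0.002,-1],
    [0,0,0,0,-0.019,-0.001,-1],
    [0,0,0,0,-0.019,0.001,-1],
    [0,0,0,0,-0.018,0.003,-1],
    [0,0,0,0,-0.018,0.005,-1],
    [0,0,0,0,0,0,-1],
  ],
)

```text
clock: 40.98
tcp_pos: [0.5456, -0.2238, 0.2208]
orientation: [-2.758, -1.499, 0.005]
contact_force: [-4.6, 2.3, 6.9]
grip_width: 0.0087
gripper_force: 27.0
```

```bash
cat > lid.py <<'E'
from wp import *
from scipy.optimize import minimize_scalar
y,o=yaw(); d=o["tcp_pos"][:2]-P; cx=np.cos(A)*d[0]+np.sin(A)*d[1]; cz=o["tcp_pos"][2]
b=np.array([cx,cz+.0187]); h=b-[.075,.05]
th=np.arctan2(h[1],-h[0])-np.arctan2(.042,.19)
print("bar case x,z",b.round(4),"theta",th.round(3),"radius",np.hypot(*h).round(4),"(.1946)",o["contact_force"].round(1),y.round(1),"case y",(-np.sin(A)*d[0]+np.cos(A)*d[1]).round(4),"w",o["grip_width"].round(4))
E
python3 lid.py
```

```text
Traceback (most recent call last):
  File "lid.py", line 6, in <module>
    print("bar case x,z",b.round(4),"theta",th.round(3),"radius",np.hypot(*h).round(4),"(.1946)",o["contact_force"].round(1),y.round(1),"case y",(-np.sin(A)*d[0]+np.cos(A)*d[1]).round(4),"w",o["grip_width"].round(4))
                                                                                                                                                                                               ^^^^^^^^^^^^^^^^^^^^^
AttributeError: 'float' object has no attribute 'round'
```

Emit:
apply_moves(
  moves=[
    [0,0,0,0,-0.018,0.007,-1],
    [0,0,0,0,-0.017,0.009,-1],
    [0,0,0,0,-0.016,0.01,-1],
    [0,0,0,0,-0.015,0.011,-1],
    [0,0,0,0,-0.014,0.012,-1],
    [0,0,0,0,-0.013,0.014,-1],
    [0,0,0,0,-0.011,0.015,-1],
    [0,0,0,0,0,0,-1],
  ],
)

```text
clock: 41.65
tcp_pos: [0.4594, -0.168, 0.1405]
orientation: [-2.759, -1.499, 0.002]
contact_force: [3.6, -1.4, -7.3]
grip_width: 0.0086
gripper_force: 26.2
```

```bash
sed -i 's/o\["grip_width"\].round(4)/round(o["grip_width"],4)/' lid.py; python3 lid.py
```

```text
bar case x,z [-0.0891  0.1592] theta 0.37 radius 0.1971 (.1946) [ 3.6 -1.4 -7.3] [-5.700e+01 -1.000e-01 -1.799e+02] case y -0.0002 w 0.0086
```

Emit:
apply_moves(
  moves=[
    [0,0,0,0,-0.009,0.013,-1],
    [0,0,0,0,-0.008,0.015,-1],
    [0,0,0,0,-0.005,0.015,-1],
    [0,0,0,0,-0.003,0.014,-1],
    [0,0,0,0,-0.001,0.006,-1],
    [0,0,0,0,0,0.003,-1],
    [0,0,0,0,0,0,-1],
    [0,0,0,0,0,0,-1],
  ],
)

```text
clock: 42.32
tcp_pos: [0.4376, -0.1539, 0.0773]
orientation: [-2.758, -1.498, 0.007]
contact_force: [-7.8, 4.3, 15.9]
grip_width: 0.0092
gripper_force: 28.3
```

```bash
python3 lid.py
```

```text
bar case x,z [-0.1151  0.096 ] theta 0.02 radius 0.1955 (.1946) [-7.8  4.3 15.9] [ -57.    -0.3 -180. ] case y -0.0002 w 0.0092
```

Emit:
apply_moves(
  moves=[
    [0,0,0,0,0,0.002,-1],
    [0,0,0,0,0,0.001,-1],
    [0,0,0,0,0,0,-1],
    [0,0,0,0,0,0,-1],
    [0,0,0,0,0,0,-1],
    [0,0,0,0,0,0,-1],
    [0,0,0,0,0,0,-1],
    [0,0,0,0,0,0,-1],
  ],
)

```text
clock: 42.98
tcp_pos: [0.4377, -0.1537, 0.0755]
orientation: [-2.759, -1.498, 0.007]
contact_force: [-13.1, 6.5, 33.4]
grip_width: 0.0088
gripper_force: 30.8
```

```bash
python3 lid.py
```

```text
bar case x,z [-0.115   0.0942] theta 0.011 radius 0.1951 (.1946) [-13.1   6.5  33.4] [-57.   -0.3 180. ] case y 0.0 w 0.0088
```

Emit:
apply_moves(
  moves=[
    [0,0,0,0,0,0,-0.45],
    [0,0,0,0,0,0,-0.45],
    [0,0,0,0,0,0,-0.45],
    [0,0,0,0,0,0,-0.45],
    [0,0,0,0,0,-0.005,-0.45],
    [0,0,0,0,0,-0.02,-0.45],
    [0,0,0,0,0,-0.03,-0.45],
    [0,0,0,0,0,-0.04,-0.45],
  ],
)

```text
clock: 43.65
tcp_pos: [0.4377, -0.1542, 0.1682]
orientation: [-2.757, -1.497, 0.005]
contact_force: [0.4, -1.3, -0.1]
grip_width: 0.0234
gripper_force: 0.0
```

Emit:
apply_moves(
  moves=[
    [0,0,0,0,0,-0.04,-0.3],
    [0,0,0,-0.02,0,-0.03,-0.3],
    [0,0,0,-0.02,0,-0.02,-0.3],
    [0,0,0,-0.02,0,-0.01,-0.3],
    [0,0,0,0,0,0,-0.3],
    [0,0,0,0,0,0,-0.3],
    [0,0,0,0,0,0,-0.3],
    [0,0,0,0,0,0,-0.3],
  ],
)

```text
clock: 44.32
tcp_pos: [0.4069, -0.204, 0.2681]
orientation: [-2.759, -1.5, 0.001]
contact_force: [0.0, 0.6, 0.5]
grip_width: 0.0298
gripper_force: 0.0
```

Run:
```python
from wp import *
import pickle
off(case(-.12,.117,.06));off(case(-.12,-.117,.06))
C=cam("wrist"); im=grab_frame("wrist"); s=grab_frame("scene"); cv2.imwrite("pics/s4raw.png",s); cv2.imwrite("pics/w4raw.png",im)
pickle.dump(C,open("w4.pkl","wb"))
cv2.imwrite("pics/w4.png",np.hstack([cv2.resize(im,(440,330)),cv2.resize(s[90:240,110:280],(360,330),interpolation=cv2.INTER_CUBIC)]))
for y in(.117,-.117): print(proj(C,case(-.12,y,.073)))
```

```text
yaw [-5.7070e+01 -7.0000e-02 -1.7993e+02] tcp [ 0.4069 -0.204   0.2681] j7 -0.31 off tool: [ 0.1758 -0.006   0.2082]
yaw [-5.7070e+01 -7.0000e-02 -1.7993e+02] tcp [ 0.4069 -0.204   0.2681] j7 -0.31 off tool: [-0.0582 -0.0062  0.2081]
[[273.02642179   8.0910871 ]]
[[273.67256624 236.87427927]]
```

View pics/w4.png

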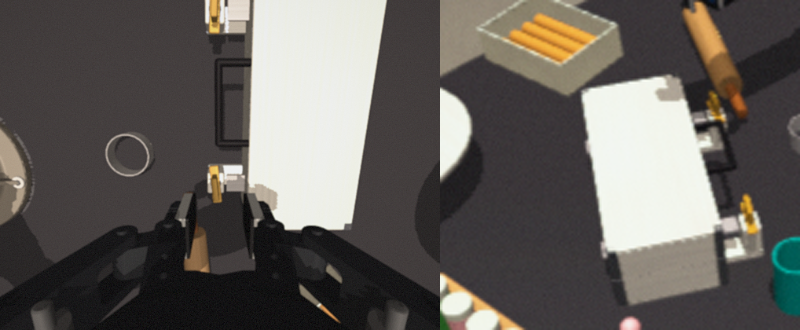

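Lid is shut; both fins lie parallel to the front, at wrist px (274,234) and (272,15). I'll refine the pivots by colour.

Run:
```python
from wp import *
import pickle
C=pickle.load(open("w4.pkl","rb")); im=cv2.imread("pics/w4raw.png")
h=cv2.cvtColor(im,cv2.COLOR_BGR2HSV); m=cv2.inRange(h,(15,110,70),(32,255,255)); m[300:]=0
n,l,st,ce=cv2.connectedComponentsWithStats(m)
c_,s_=np.cos(A),np.sin(A)
for i in range(1,n):
    if st[i,4]>25:
        print(st[i].tolist(),ce[i].round(1))
        for z in(.061,.073):
            for uv in(ce[i],(ce[i][0],st[i,1]),(ce[i][0],st[i,1]+st[i,3])):
                w=ray(C,uv,z); d=w[:2]-P; print("  z",z,(c_*d[0]+s_*d[1]).round(4),(-s_*d[0]+c_*d[1]).round(4))
cv2.imwrite("pics/w4c.png",np.hstack([cv2.resize(im[200:270,240:320],(400,350)),cv2.resize(im[0:70,240:320],(400,350))]))
```

```text
[266, 0, 14, 44, 557] [272.7  21.3]
  z 0.061 -0.1206 0.1092
  z 0.061 -0.1206 0.128
  z 0.061 -0.1207 0.0885
  z 0.073 -0.1204 0.1057
  z 0.073 -0.1203 0.1238
  z 0.073 -0.1205 0.0857
[266, 210, 17, 49, 533] [274.  234.4]
  z 0.061 -0.1198 -0.1182
  z 0.061 -0.1197 -0.0879
  z 0.061 -0.1199 -0.1502
  z 0.073 -0.1196 -0.1139
  z 0.073 -0.1195 -0.0846
  z 0.073 -0.1196 -0.1448
[248, 289, 14, 11, 67] [255.1 295.2]
  z 0.061 -0.144 -0.2002
  z 0.061 -0.1438 -0.1913
  z 0.061 -0.1441 -0.207
  z 0.073 -0.1429 -0.193
  z 0.073 -0.1428 -0.1845
  z 0.073 -0.1431 -0.1996
```

View pics/w4c.png

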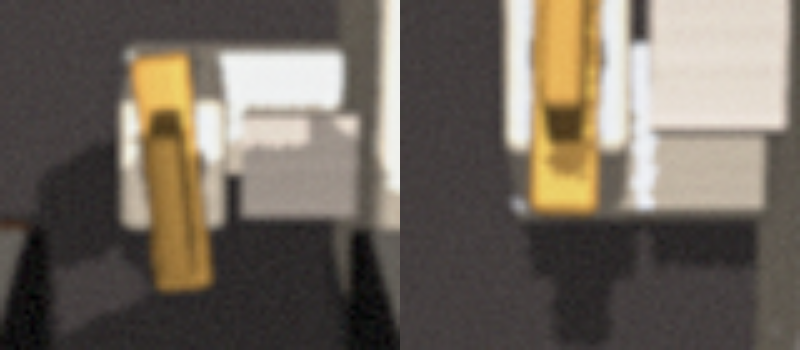

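Emit:
apply_moves(
  moves=[
    [0,0,0,-0.03,-0.003,0,-0.3],
    [0,0,0,-0.029,-0.003,0,-0.3],
    [0,0,0,0,0,0.03,-0.3],
    [0,0,0,0,0,0.04,-0.3],
    [0,0,0,0,0,0.04,-0.3],
    [0,0,0,0,0,0.03,-0.3],
    [0,0,0,0,0,0,-0.3],
    [0,0,0,0,0,0,-0.3],
  ],
)

```text
clock: 45.08
tcp_pos: [0.3692, -0.2502, 0.1279]
orientation: [-2.757, -1.498, 0.002]
contact_force: [1.0, 0.3, 0.3]
grip_width: 0.03
gripper_force: 0.0
```

Run:
```python
from wp import *
off(case(-.12,-.118,.067))
C=cam("wrist"); im=grab_frame("wrist"); print(proj(C,case(-.12,-.118,.085)))
h=cv2.cvtColor(im,cv2.COLOR_BGR2HSV); m=cv2.inRange(h,(15,110,70),(32,255,255)); 
n,l,st,ce=cv2.connectedComponentsWithStats(m)
c_,s_=np.cos(A),np.sin(A)
for i in range(1,n):
    if st[i,4]>150: print(st[i].tolist(),ce[i].round(1))
cv2.imwrite("pics/w5.png",cv2.resize(im[150:390,140:420],(560,480)))
```

```text
yaw [-5.7060e+01 -1.7000e-01 -1.7983e+02] tcp [ 0.3692 -0.2502  0.1279] j7 -0.31 off tool: [0.0001 0.0003 0.0609]
[[279.28814433 233.11255726]]
[266, 180, 28, 82, 1518] [279.6 220.9]
[234, 307, 28, 39, 528] [249.  330.1]
```

View pics/w5.png

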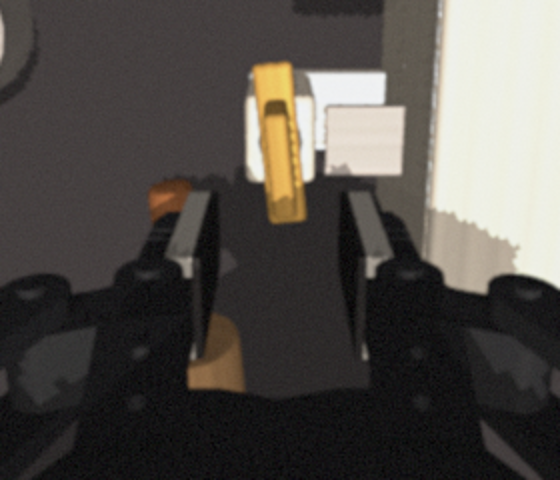

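Emit:
apply_moves(
  moves=[
    [0,0,0,0,0,0.02,-0.3],
    [0,0,0,0,0,0.02,-0.3],
    [0,0,0,0,0,0.015,-0.3],
    [0,0,0,0,0,0.006,-0.3],
    [0,0,0,0,0,0,-0.3],
    [0,0,0,0,0,0,-0.3],
    [0,0,0,0,0,0,-1],
    [0,0,0,0,0,0,-1],
  ],
  grip_force=30,
)

```text
clock: 45.8
tcp_pos: [0.369, -0.2508, 0.0687]
orientation: [-2.76, -1.498, 0.002]
contact_force: [-6.2, 6.0, 24.4]
grip_width: 0.0074
gripper_force: 35.2
```

Emit:
apply_moves(
  moves=[
    [0,0,0,0,0,0,-1],
    [0,0,0,0,0,0,-1],
    [0,0,0,0,0,0,-1],
    [0,0,0,0,0,0,-1],
    [0,0,0,0,0,0,-1],
    [0,0,0,0,0,0,-1],
    [0,0,0,0,0,0,-1],
    [0,0,0,0,0,0,-1],
  ],
)

```text
clock: 46.47
tcp_pos: [0.3691, -0.2508, 0.0689]
orientation: [-2.761, -1.498, 0.002]
contact_force: [-4.0, 3.2, 9.3]
grip_width: 0.0074
gripper_force: 33.0
```

Run:
```python
from wp import *
off(case(-.12,-.118,.067)); o=yaw()[1]; print(o["contact_force"].round(1),o["moment"].round(2))
```

```text
yaw [-5.698e+01 -8.000e-02  1.800e+02] tcp [ 0.3691 -0.2508  0.0689] j7 -0.4 off tool: [ 0.0008 -0.0002  0.0019]
[-4.   3.2  9.3] [0.84 0.92 0.03]
```

Emit:
apply_moves(
  moves=[
    [0,0,0,0,0,-0.002,-1],
    [0,0,-1,0,0,0,-1],
    [0,0,-1,0,0,0,-1],
    [0,0,-1,0,0,0,-1],
    [0,0,-1,0,0,0,-1],
    [0,0,-1,0,0,0,-1],
    [0,0,-1,0,0,0,-1],
    [0,0,-1,0,0,0,-1],
  ],
)

```text
clock: 47.13
tcp_pos: [0.3691, -0.2508, 0.0692]
orientation: [-2.034, -2.392, -0.001]
contact_force: [3.1, 0.4, -16.7]
grip_width: 0.0071
gripper_force: 32.0
```

Run:
```python
from wp import *
off(case(-.12,-.118,.067)); o=yaw()[1]; print(o["contact_force"].round(1),o["moment"].round(2),o["grip_width"],o["joints"].round(2))
```

```text
yaw [-9.9260e+01 -3.0000e-02 -1.7993e+02] tcp [ 0.3691 -0.2508  0.0692] j7 0.23 off tool: [0.0007 0.0003 0.0022]
[  3.1   0.4 -16.7] [ 0.12 -0.53 -0.12] 0.00705990808704831 [ 0.99  0.42 -0.63  2.19  0.41  0.65  0.23]
```

Emit:
apply_moves(
  moves=[
    [0,0,-1,0,0,0.001,-1],
    [0,0,-1,0,0,0,-1],
    [0,0,-1,0,0,0,-1],
    [0,0,-1,0,0,0,-1],
    [0,0,-1,0,0,0,-1],
    [0,0,-1,0,0,0,-1],
    [0,0,-1,0,0,0,-1],
    [0,0,-1,0,0,0,-1],
  ],
)

```text
clock: 47.8
tcp_pos: [0.3694, -0.2507, 0.0691]
orientation: [-0.885, -3.014, -0.001]
contact_force: [-0.7, 3.7, -2.8]
grip_width: 0.0073
gripper_force: 33.9
```

Emit:
apply_moves(
  moves=[
    [0,0,-0.2,0,0,0,-1],
    [0,0,-0.1,0,0,0,-1],
    [0,0,0,0,0,0,-1],
    [0,0,0,0,0,0,-1],
    [0,0,0,0,0,0,-1],
    [0,0,0,0,0,0,-1],
    [0,0,0,0,0,0,-1],
    [0,0,0,0,0,0,-1],
  ],
)

```text
clock: 48.47
tcp_pos: [0.3695, -0.2508, 0.0691]
orientation: [-0.852, -3.023, -0.001]
contact_force: [-0.7, 5.0, 1.7]
grip_width: 0.0071
gripper_force: 37.0
```

Run:
```python
from wp import *
off(case(-.12,-.118,.067)); o=yaw()[1]; print(o["contact_force"].round(1),o["moment"].round(2),o["grip_width"])
```

```text
yaw [-1.4854e+02 -3.0000e-02 -1.7997e+02] tcp [ 0.3695 -0.2508  0.0691] j7 0.96 off tool: [0.0006 0.0005 0.0021]
[-0.7  5.   1.7] [ 1.03  0.28 -0.55] 0.007091224366997729
```

Emit:
apply_moves(
  moves=[
    [0,0,0.25,0,0,0,-1],
    [0,0,0,0,0,0,-0.3],
    [0,0,0,0,0,0,-0.3],
    [0,0,0,0,0,0,-0.3],
    [0,0,0,0,0,-0.005,-0.3],
    [0,0,0,0,0,-0.02,-0.3],
    [0,0,0,0,0,-0.04,-0.3],
    [0,0,0,0,0,-0.04,-0.3],
  ],
)

```text
clock: 49.13
tcp_pos: [0.369, -0.2506, 0.1746]
orientation: [-0.883, -3.012, -0.003]
contact_force: [0.6, -1.0, 0.7]
grip_width: 0.0296
gripper_force: 0.0
```

Emit:
apply_moves(
  moves=[
    [0,0,1,0,0,-0.04,-0.3],
    [0,0,1,0,0,-0.03,-0.3],
    [0,0,1,0,0,0,-0.3],
    [0,0,1,0,0,0,-0.3],
    [0,0,1,0,0,0,-0.3],
    [0,0,1,0,0,0,-0.3],
    [0,0,1,0,0,0,-0.3],
    [0,0,1,0,0,0,-0.3],
  ],
)

```text
clock: 49.8
tcp_pos: [0.3698, -0.2514, 0.2443]
orientation: [2.04, 2.388, -0.0]
contact_force: [0.6, 0.1, 0.3]
grip_width: 0.03
gripper_force: 0.0
```

Emit:
apply_moves(
  moves=[
    [0,0,1,0,0,0,-0.3],
    [0,0,1,0,0,0,-0.3],
    [0,0,1,0,0,0,-0.3],
    [0,0,1,0,0,0,-0.3],
    [0,0,1,0,0,0,-0.3],
    [0,0,1,0,0,0,-0.3],
    [0,0,1,0,0,0,-0.3],
    [0,0,0,0,0,0,-0.3],
  ],
)

```text
clock: 50.47
tcp_pos: [0.3698, -0.2514, 0.2443]
orientation: [2.759, 1.5, 0.0]
contact_force: [-0.3, -0.2, 0.2]
grip_width: 0.0298
gripper_force: 0.0
```

Run:
```python
from wp import *
off(case(-.12,.118,.068))
C=cam("wrist"); im=grab_frame("wrist"); print(proj(C,[case(-.12,.118,.085),case(-.12,-.118,.085)]))
cv2.imwrite("pics/w6.png",im)
h=cv2.cvtColor(im,cv2.COLOR_BGR2HSV); m=cv2.inRange(h,(15,110,70),(32,255,255)); 
n,l,st,ce=cv2.connectedComponentsWithStats(m)
for i in range(1,n):
    if st[i,4]>100: print(st[i].tolist(),ce[i].round(1))
```

```text
yaw [-5.7060e+01  3.0000e-02  1.7997e+02] tcp [ 0.3698 -0.2514  0.2443] j7 -0.24 off tool: [ 0.2369 -0.0011  0.1762]
[[277.98519887 -95.48612508]
 [277.76698661 193.59327001]]
[250, 183, 56, 16, 772] [276.8 190.2]
[237, 258, 35, 90, 1471] [255.8 310.5]
```

Emit:
apply_moves(
  moves=[
    [0,0,0,0.035,0,0,-0.3],
    [0,0,0,0.035,0,0,-0.3],
    [0,0,0,0.035,0,0,-0.3],
    [0,0,0,0.035,0,0,-0.3],
    [0,0,0,0.035,0,0,-0.3],
    [0,0,0,0.035,-0.001,0,-0.3],
    [0,0,0,0.027,0,0,-0.3],
    [0,0,0,0,0,0,-0.3],
  ],
)

```text
clock: 51.18
tcp_pos: [0.4995, -0.0453, 0.2448]
orientation: [-2.747, -1.52, -0.007]
contact_force: [0.0, -0.4, 0.2]
grip_width: 0.0302
gripper_force: 0.0
```

Emit:
apply_moves(
  moves=[
    [0,0,0,0,0,0.03,-0.3],
    [0,0,0,0,0,0.03,-0.3],
    [0,0,0,0,0,0.03,-0.3],
    [0,0,0,0,0,0.02,-0.3],
    [0,0,0,0,0,0,-0.3],
    [0,0,0,0,0,0,-0.3],
    [0,0,0,0,0,0,-0.3],
    [0,0,0,0,0,0,-0.3],
  ],
)

```text
clock: 51.85
tcp_pos: [0.4983, -0.0516, 0.1355]
orientation: [2.755, 1.505, 0.004]
contact_force: [0.2, 0.0, 0.5]
grip_width: 0.0298
gripper_force: 0.0
```

Run:
```python
from wp import *
off(case(-.12,.118,.068))
C=cam("wrist"); im=grab_frame("wrist"); print(proj(C,case(-.12,.118,.085)))
h=cv2.cvtColor(im,cv2.COLOR_BGR2HSV); m=cv2.inRange(h,(15,110,70),(32,255,255)); 
n,l,st,ce=cv2.connectedComponentsWithStats(m)
for i in range(1,n):
    if st[i,4]>100: print(st[i].tolist(),ce[i].round(1))
```

```text
yaw [-5.7290e+01  1.7000e-01  1.7998e+02] tcp [ 0.4983 -0.0516  0.1355] j7 -0.98 off tool: [-0.0008 -0.0003  0.0675]
[[278.5483616  230.52655655]]
[268, 175, 22, 79, 1451] [278.3 214. ]
```

Emit:
apply_moves(
  moves=[
    [0,0,0,0.001,0,0.02,-0.3],
    [0,0,0,0,0,0.02,-0.3],
    [0,0,0,0,0,0.02,-0.3],
    [0,0,0,0,0,0.006,-0.3],
    [0,0,0,0,0,0,-0.3],
    [0,0,0,0,0,0,-0.3],
    [0,0,0,0,0,0,-1],
    [0,0,0,0,0,0,-1],
  ],
)

```text
clock: 52.57
tcp_pos: [0.4985, -0.0506, 0.0691]
orientation: [2.756, 1.505, 0.003]
contact_force: [-1.4, 0.3, 14.0]
grip_width: 0.007
gripper_force: 34.4
```

Emit:
apply_moves(
  moves=[
    [0,0,0,0,0,0,-1],
    [0,0,0,0,0,0,-1],
    [0,0,0,0,0,0,-1],
    [0,0,0,0,0,0,-1],
    [0,0,0,0,0,0,-1],
    [0,0,0,0,0,0,-1],
    [0,0,0,0,0,0,-1],
    [0,0,0,0,0,0,-1],
  ],
)

```text
clock: 53.23
tcp_pos: [0.4985, -0.0506, 0.0692]
orientation: [2.756, 1.505, 0.003]
contact_force: [-1.2, -0.4, 6.4]
grip_width: 0.0073
gripper_force: 34.2
```

Run:
```python
from wp import *
off(case(-.12,.118,.068)); o=yaw()[1]; print(o["contact_force"].round(1),o["moment"].round(2),o["grip_width"])
```

```text
yaw [-5.7270e+01  1.2000e-01  1.7997e+02] tcp [ 0.4985 -0.0506  0.0692] j7 -1.08 off tool: [-0.0017  0.0002  0.0012]
[-1.2 -0.4  6.4] [0.09 0.33 0.05] 0.007334381263538792
```

Emit:
apply_moves(
  moves=[
    [0,0,1,0,0,0,-1],
    [0,0,1,0,0,0,-1],
    [0,0,1,0,0,0,-1],
    [0,0,1,0,0,0,-1],
    [0,0,1,0,0,0,-1],
    [0,0,1,0,0,0,-1],
    [0,0,1,0,0,0,-1],
    [0,0,1,0,0,0,-1],
  ],
)

```text
clock: 53.9
tcp_pos: [0.4977, -0.0493, 0.0691]
orientation: [-3.131, -0.247, -0.001]
contact_force: [-4.1, 4.9, 9.6]
grip_width: 0.0071
gripper_force: 34.6
```

Emit:
apply_moves(
  moves=[
    [0,0,1,0,0,0,-1],
    [0,0,1,0,0,0,-1],
    [0,0,1,0,0,0,-1],
    [0,0,1,0,0,0,-1],
    [0,0,1,0,0,0,-1],
    [0,0,1,0,0,0,-1],
    [0,0,1,0,0,0,-1],
    [0,0,0.2,0,0,0,-1],
  ],
)

```text
clock: 54.57
tcp_pos: [0.4979, -0.048, 0.0691]
orientation: [-3.002, 0.919, -0.001]
contact_force: [-3.7, 6.1, 7.9]
grip_width: 0.0074
gripper_force: 35.9
```

Emit:
apply_moves(
  moves=[
    [0,0,0.1,0,0,0,-1],
    [0,0,0,0,0,0,-1],
    [0,0,0,0,0,0,-1],
    [0,0,0,0,0,0,-1],
    [0,0,0,0,0,0,-1],
    [0,0,0,0,0,0,-1],
    [0,0,0,0,0,0,-1],
    [0,0,0,0,0,0,-1],
  ],
)

```text
clock: 55.23
tcp_pos: [0.498, -0.048, 0.0691]
orientation: [-3.0, 0.925, -0.001]
contact_force: [-3.6, 6.7, 8.8]
grip_width: 0.0069
gripper_force: 36.8
```

Run:
```python
from wp import *
off(case(-.12,.118,.068)); o=yaw()[1]; print(o["contact_force"].round(1),o["moment"].round(2),o["grip_width"])
```

```text
yaw [ 3.428e+01  7.000e-02 -1.799e+02] tcp [ 0.498  -0.048   0.0691] j7 -2.43 off tool: [0.0022 0.0035 0.0011]
[-3.6  6.7  8.8] [1.28 0.82 0.65] 0.0068808039523186575
```

Emit:
apply_moves(
  moves=[
    [0,0,-0.2,0,0,0,-1],
    [0,0,0,0,0,0,-0.3],
    [0,0,0,0,0,0,-0.3],
    [0,0,0,0,0,0,-0.3],
    [0,0,0,0,0,-0.005,-0.3],
    [0,0,0,0,0,-0.02,-0.3],
    [0,0,0,0,0,-0.04,-0.3],
    [0,0,0,0,0,-0.04,-0.3],
  ],
)

```text
clock: 55.9
tcp_pos: [0.4962, -0.0507, 0.1733]
orientation: [3.009, -0.901, -0.006]
contact_force: [2.3, -0.6, -0.1]
grip_width: 0.0297
gripper_force: 0.0
```

Emit:
apply_moves(
  moves=[
    [0,0,0,0,0,-0.04,0],
    [0,0,0,0,0,-0.04,0],
    [0,0,0,0,0,-0.02,0],
    [0,0,0,0,0,0,0],
    [0,0,0,0,0,0,0],
    [0,0,0,0,0,0,0],
    [0,0,0,0,0,0,0],
    [0,0,0,0,0,0,0],
  ],
)

```text
clock: 56.57
tcp_pos: [0.4967, -0.0507, 0.2714]
orientation: [3.009, -0.901, -0.004]
contact_force: [-0.2, 0.1, -0.3]
grip_width: 0.0424
gripper_force: 0.0
```

Run:
```python
from wp import *
im=grab_frame("wrist"); s=grab_frame("scene")
cv2.imwrite("pics/z.png",np.hstack([cv2.resize(im,(440,330)),cv2.resize(s[90:330,110:410],(360,330),interpolation=cv2.INTER_CUBIC)]))
C=cam("wrist")
h=cv2.cvtColor(im,cv2.COLOR_BGR2HSV); m=cv2.inRange(h,(15,110,70),(32,255,255)); n,l,st,ce=cv2.connectedComponentsWithStats(m)
for i in range(1,n):
    if st[i,4]>100:
        yx=np.argwhere(l==i)[:,::-1].astype(np.float32); (c,sz,an)=cv2.minAreaRect(yx); b=cv2.boxPoints((c,sz,an)); w=np.array([ray(C,q,.065)[:2] for q in b])
        e=w[np.argmax([np.linalg.norm(w[(k+1)%4]-w[k]) for k in range(4)])]; k=np.argmax([np.linalg.norm(w[(k+1)%4]-w[k]) for k in range(4)]); d=w[(k+1)%4]-w[k]
        print(st[i].tolist(),"len",np.linalg.norm(d).round(4),"dir deg",np.degrees(np.arctan2(d[1],d[0])).round(1),"case -33")
print(telemetry.get_obs()["clock"])
```

```text
[472, 157, 31, 52, 1057] len 0.06 dir deg 147.3 case -33
[270, 159, 13, 51, 576] len 0.0582 dir deg 146.9 case -33
[529, 190, 31, 35, 609] len 0.0424 dir deg 160.2 case -33
[0, 256, 10, 34, 233] len 0.0462 dir deg -46.7 case -33
56.6667
```

View pics/z.png

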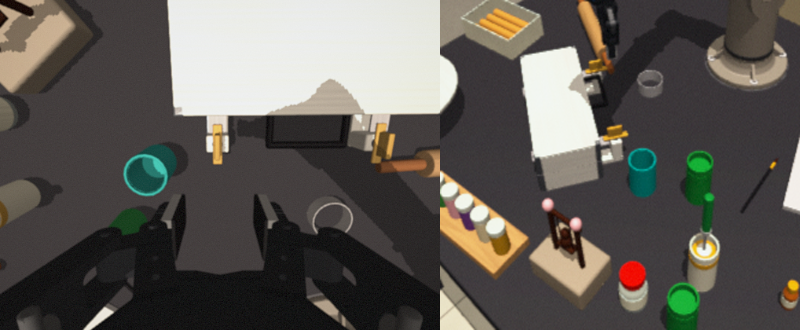

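Both turnbuttons lie across the straps at 147°, which is along the case's x. The lid is shut, the brush stands in its pot, and the other items look undisturbed. Handing in.

```bash
python3 -c "
from bench import order
print(order.hand_in())"
```

```text
the job is handed in; nothing more can be done
None
```

Handed in at about 57 s: the red and blue beakers (no yellow was there) are scrubbed and standing in the case, the lid is shut, both turnbuttons are across, and the brush is back in its pot; no score came back.

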